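# Prove a display stand's brackets, then load it with zig-zag trays

## Task

Prove the counter display stand before loading it: grip the upright tab of the left bracket arm and pull it straight out from the back rail with about 12 N (never above 20 N), keep pulling steadily for three seconds, let it spring home, and then do the same with the right arm. Then stack all the trays on the two arms in a zig-zag, square to the stand, the bottom tray 12 mm to the left of the stand's middle, the next 12 mm to the right, and so on in turn, each resting flat on the rim of the one below. Last, lay the lid squarely on the top tray, and leave the bottle, jar and carton alone.

Things in the scene. Friction and masses are not known exactly. Their poses are not given: they have to be found in the camera images.
- stand: white steel display stand fixed to the counter: base 174 (x) x 210 (y) x 22 mm, back rail 62 mm high along its +x edge (front face at x = +67 mm). Origin: centre of the underside; x points from the tabs to the rail (away from the robot, up to 0.2 rad off), y left, z up. Two steel bracket arms lie along x at y = +35 (left) and -35 mm; trays stand on their tops, 30 mm above the counter
- tab_left (a point): middle of the top edge of the upright tab at the front end of the left (+y) bracket arm, at x = -74 mm of the stand when home. The tab is a steel plate 12 mm thick along stand x, 24 mm wide along y, 32 mm high (30 to 62 mm above the counter). Axes parallel to the stand's; it moves with the arm
- tab_right (a point): the same for the right (-y) bracket arm
- bracket_left (a joint): how far (m) the left arm is drawn out of its spring-seated clip towards stand -x: 0 home, stop at 0.018. Pulling stretches the clip by 1 mm for every 1.5 N (12 N = 8 mm, 20 N = 13.3 mm); it springs home when let go
- bracket_right (a joint): the same for the right arm
- lid: grey plastic tray lid lying on the counter: flat plate 108 (x) x 136 (y) x 6 mm with a central upright grip fin 8 mm thick (x), 50 mm long (y), its top 32 mm above the underside. Origin: centre of the underside, z up; 0.1 kg. Not fastened, simply lies on a tray's rim
- tray_1: grey plastic open tray; 3 to 5 such trays are there (None if absent): 108 mm wide over its lips (x), 136 long (y), 40 high; floor 4, walls 5 mm. A central divider along y, 8 mm thick, top 38 mm above the underside, is the grip; the space on each side of it is 42 mm wide. Origin: centre of the underside, z up; about 0.15 kg. Trays stack flat on the rim below, 40 mm a level, nothing locks them
- tray_2: another tray, like tray_1
- tray_3: another tray, like tray_1
- tray_4: another tray, like tray_1
- tray_5: another tray, like tray_1
- sauce_bottle: brown sauce bottle 64 mm across, 210 mm high, standing behind the stand; origin: centre of the underside. Not to be disturbed
- sauce_jar: brown sauce jar 70 mm across, 100 mm high, standing behind the stand; origin: centre of the underside. Not to be disturbed
- carton: cardboard carton 80 x 120 x 80 mm, standing behind the stand; origin: centre of the underside. Not to be disturbed
Not all that is in view belongs to the job. What is shaped like the lid but green or red is not meant.

How it is judged:
By the outcome, as a careful person would: the job done as asked, in the order asked, and still so for the second after the job is handed in, with the robot touching nothing.
Of tray_1, tray_2, tray_3, tray_4, tray_5 only 3 to 5 are there at a start; the rules pass over those that are not, and their reading is None.
At some moment in a run one of tray_1, tray_2, tray_3, tray_4, tray_5, lid may be knocked a few centimetres aside while the robot is not near it.
It also fails if it takes over 210 s, if anything falls off the work surface, if the arm or the gripper's body presses on something with over 40 N, if the wrist force passes 120 N, or if a joint passes its speed limit or range.

## Robot

A 7-joint arm with a two-finger parallel gripper is mounted at the origin on the work surface. World frame = base frame: x ahead of the robot, y to its left, z up, the work surface at z = 0. Lengths are in mm, angles in rad, forces in N, time in s.
With the tool pointing down it reaches from about 400 to 875 mm from the base axis. Payload 6.5 kg.
Tool frame: the origin (TCP) lies between the finger pads; the fingertips stand manip.nose_length ahead of it and the grasp point (between the pads) lies 8 mm behind it (manip.nose_length is the distance from the TCP to the fingertips, in mm); z points along the fingers, y is the direction in which the jaws open and shut (so a half turn about z gives the same grasp; the last joint's range is limited). The gripper opens to 88 mm and grips with 3 to 60 N. Pads are 18 mm wide; open, the fingers measure 123 mm over their backs; the gripper's body (75 mm by 187 mm) begins 45 mm behind the grasp point.
Start: joints at [-1.294, 0.536, -0.004, 1.538, 0.003, 1.067, -0.071], TCP at [218.476, 612.175, 249.716] pointing down, gripper open.
Joint ranges: [-2.7, 2.7], [-0.37, 2.16], [-1.27, 1.26], [0.24, 2.4], [-1.31, 4.45], [0.19, 1.91], [-2.76, 2.76]. Speed limits (rad/s): [2.39, 2.39, 3.14, 3.14, 3.14, 3.14, 3.14].

## Interface

Orientations are given as a unit quaternion [w, x, y, z].
In Python, from plant import manip, camera gives the robot as it stands.
- The arm moves only by the shell command python3 -m creep 'ROWS' [OPENING] [FORCE]. ROWS is JSON, a list of rows, each a list of 6 numbers: the shift along the tool's x, y, z in units of 25 mm (1.0 is 25 mm), then the turn, a rotation vector about the tool's x, y, z in units of 6 degrees (1.0 is 6 degrees). A call has 1 to 20 rows; each row is the pose to reach, as a shift and turn from the pose commanded when the call began, along the tool's axes at that moment; what a row does not reach only later rows make up. A row lasts 1/12 s, in which the tool goes at most 41.7 mm and 7.16 degrees, less where a joint would pass 70% of its speed; a pose out of reach is approached as far as the arm can. A call with a gripper value outside its range is refused whole. OPENING is the gripper command: -1 is shut, 1 is fully open, values between are in proportion, set as the call begins (- or left out, the last holds). The fingers move at their own pace and stop on an object; FORCE is the grip in N (left out, the last holds). Time passes only in rows, so rows that repeat a pose let the fingers close. It gives the time, the measured TCP pose, the force and the opening at its end, in the units of the state.
- manip.get_state(): the state, without advancing time (a new reading comes with each control period).
- camera(name): name is "side" or "top"; returns a dict with "frame" (384x512x3 uint8, red, green, blue), "intrinsics" (3x3 intrinsics, pixels), "eye" and "orientation" of the camera in the world. Camera axes: x right, y down, z forward; pixel columns grow to the right and rows downward; lengths in mm; the calibration is good to about 2 mm. A picture is of the moment at which its call begins. There is no depth.
- manip.finish_job(): hands the job in, once; it reports no verdict.
The state is a dict: "t": time; "q": joint angles; "qd": joint speeds; "joint_efforts": joint torques, N m; "eef_pos": TCP position; "tool_rot": TCP orientation; "wrist_force": force on the tool from outside, world axes, zero at the start; "torque": the same for the moment, N m; "finger_gap": opening from 0.0 (shut) to 1.0 (fully open).
Only numpy, scipy, OpenCV 4.12 (cv2) and the standard library are available. Lean on these libraries where they do the work, as an engineer would, in place of code of your own. Each camera call takes 0.05 s, during which the arm holds its last target.

## Working session

There is one attempt and no reset: what is moved stays moved. The work goes in short steps, Python scripts to look and compute and a shell command to move; the robot and the scene stay as the last step left them, time stands still between calls to the robot, and variables do not carry over. Pictures are saved under pics/ and viewed, and the job is handed in when it is done.

```bash
ls; mkdir -p pics
python3 - <<'E'
from plant import manip, camera
import cv2, numpy as np
print(manip.get_state()); print(manip.nose_length)
for n in("side","top"):
    c=camera(n); print(n,c["intrinsics"],c["eye"],c["orientation"])
    cv2.imwrite(f"pics/{n}0.png",cv2.cvtColor(c["frame"],cv2.COLOR_RGB2BGR))
E
```

```text
pics
{'t': 0.0, 'q': array([-1.2941766 ,  0.53715382, -0.00443663,  1.53883988,  0.00258816,
        1.06732768, -0.07122299]), 'qd': array([ 5.62796453e-04, -1.43912007e-04, -6.51949269e-04,  7.04340268e-04,
       -1.91343066e-05,  1.62330138e-04, -1.63999013e-03]), 'joint_efforts': array([-2.95607460e-04, -5.70968235e+01,  9.91010293e-01, -2.51602882e+01,
       -5.61084319e-02,  1.78990059e-02,  1.64997396e-04]), 'eef_pos': array([218.3074841 , 611.61524734, 248.8600517 ]), 'tool_rot': array([-8.88031591e-05,  1.70551240e-01,  9.85348432e-01, -8.56906133e-04]), 'wrist_force': array([0.50680016, 0.39337621, 0.22834183]), 'torque': array([-0.06496942, -0.01963284,  0.02180422]), 'finger_gap': 1.0012460994813872}
11.0
side [[364.18575167   0.         257.23347911]
 [  0.         364.18575167 202.10369013]
 [  0.           0.           1.        ]] [ 126.76829438 -735.18171582  932.79019147] [-0.36471323  0.89196595 -0.2495847   0.09533357]
top [[468.07339876   0.         251.16225518]
 [  0.         468.07339876 192.31953947]
 [  0.           0.           1.        ]] [ 401.88319531  -32.40399131 1358.92902721] [ 0.04094521 -0.70454673  0.70736973 -0.03956593]
```

View pics/top0.png

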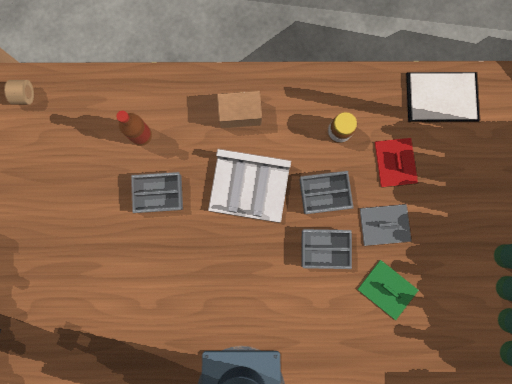

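View pics/side0.png

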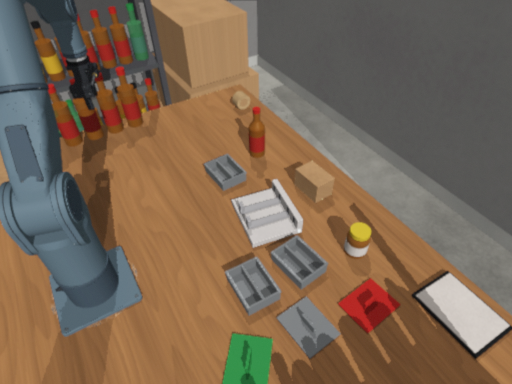

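```bash
cat > h.py <<'E'
from plant import manip, camera
import cv2, numpy as np
from scipy.spatial.transform import Rotation as R
def rot(q): return R.from_quat([q[1],q[2],q[3],q[0]])
def snap(n,name=None):
    c=camera(n)
    if name: cv2.imwrite(f"pics/{name}.png",cv2.cvtColor(c["frame"],cv2.COLOR_RGB2BGR))
    return c
def ray(c,uv):
    uv=np.atleast_2d(np.asarray(uv,float))
    d=np.c_[uv,np.ones(len(uv))]@np.linalg.inv(c["intrinsics"]).T
    return rot(c["orientation"]).apply(d)
def plane(c,uv,z):
    d=ray(c,uv); e=np.asarray(c["eye"]); return e+d*((z-e[2])/d[:,2])[:,None]
def proj(c,P):
    p=rot(c["orientation"]).inv().apply(np.atleast_2d(P)-c["eye"]); p=p@c["intrinsics"].T
    return p[:,:2]/p[:,2:]
def crop(c,box,name,s=4):
    x0,y0,x1,y1=box; im=c["frame"][y0:y1,x0:x1]
    cv2.imwrite(f"pics/{name}.png",cv2.cvtColor(cv2.resize(im,None,fx=s,fy=s,interpolation=cv2.INTER_CUBIC),cv2.COLOR_RGB2BGR))
E
python3 - <<'E'
from h import *
c=snap("top"); crop(c,(200,140,360,280),"c1",5); crop(c,(290,120,450,270),"c2",4)
c2=snap("side"); crop(c2,(200,150,400,360),"c3",3)
print(plane(c,[[245,190],[157,193],[326,193],[327,250],[385,225]],30).round())
print(proj(c,[400,0,0]),proj(c2,[400,0,0]))
E
```

```text
[[ 561.  -13.   30.]
 [ 553.  239.   30.]
 [ 551. -244.   30.]
 [ 390. -243.   30.]
 [ 459. -409.   30.]]
[[240.95410162 246.5742329 ]] [[217.09537355 232.45851668]]
```

View pics/c1.png

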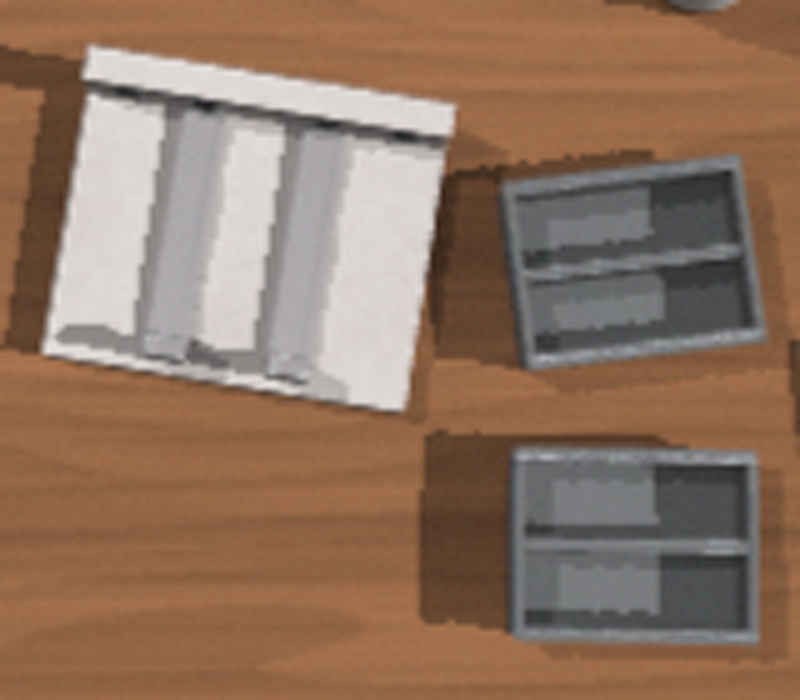

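View pics/c3.png

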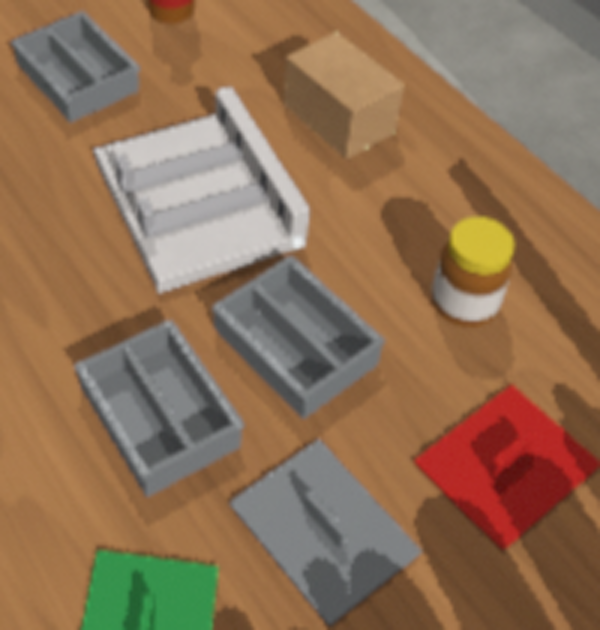

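View pics/c2.png

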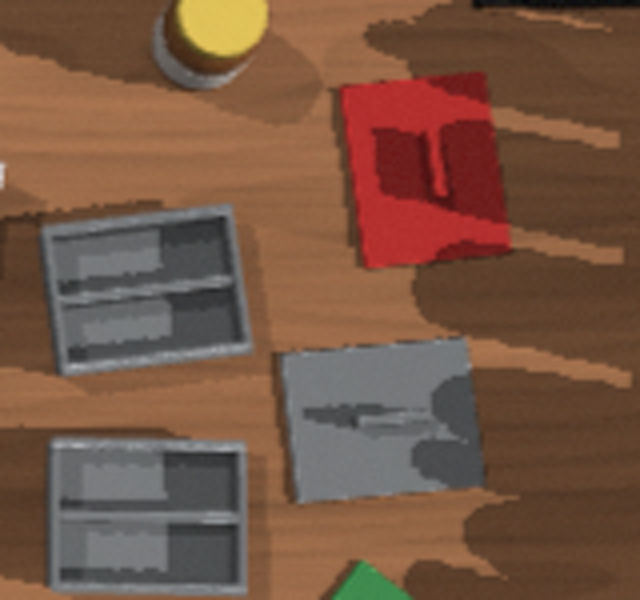

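Run:
```python
from h import *
c=snap("top"); s=snap("side")
for n,k in(("top",c),("side",s)):
    hsv=cv2.cvtColor(k["frame"],cv2.COLOR_RGB2HSV)
    wh=((hsv[...,1]<40)&(hsv[...,2]>120)).astype(np.uint8)
    gr=((hsv[...,1]<70)&(hsv[...,2]<150)&(hsv[...,2]>40)).astype(np.uint8)
    gr=((hsv[...,1]<75)&(hsv[...,0]>80)|(hsv[...,1]<45)).astype(np.uint8)
    for nm,m in(("wh",wh),("gr",gr)):
        cs,_=cv2.findContours(m,cv2.RETR_EXTERNAL,cv2.CHAIN_APPROX_NONE)
        for q in cs:
            a=cv2.contourArea(q)
            if a<500: continue
            r=cv2.minAreaRect(q); ap=cv2.approxPolyDP(q,3,True)[:,0]
            print(n,nm,a,np.round(r[0],1),np.round(r[1],1),round(r[2],1),len(ap),ap.tolist() if len(ap)<9 else '')
```

```text
top wh 948.0 [385.2 224.7] [36.8 46. ] 84.8 11 
top wh 3746.0 [248.3 189.7] [73.6 53.7] 9.3 5 [[218, 158], [208, 209], [280, 221], [288, 169], [233, 164]]
top wh 2865.5 [443.1  95.5] [46.  65.6] 89.1 4 [[410, 74], [413, 119], [476, 118], [474, 73]]
top wh 21766.0 [255.5  31. ] [ 62. 511.] 90.0 46 
top gr 2627.0 [240.5 364.5] [37. 85.] 90.0 5 [[279, 353], [243, 346], [204, 351], [198, 383], [283, 383]]
top gr 1837.5 [326.5 248.5] [39. 49.] 90.0 4 [[302, 230], [303, 267], [351, 268], [350, 230]]
top gr 1677.5 [385.  224.5] [37.3 47.8] 84.8 4 [[406, 206], [361, 208], [364, 244], [410, 240]]
top gr 1782.0 [156.6 192. ] [37.8 50.1] 86.4 4 [[178, 172], [132, 175], [133, 212], [181, 209]]
top gr 1769.0 [325.9 192. ] [37.8 49.4] 82.9 4 [[347, 171], [301, 176], [304, 212], [352, 207]]
top gr 4457.0 [248.6 185.4] [74.6 62.6] 9.5 4 [[218, 149], [208, 210], [280, 221], [290, 161]]
top gr 3270.5 [442.5  96. ] [48. 71.] 90.0 4 [[407, 73], [409, 120], [478, 120], [474, 72]]
top gr 30753.0 [255.5  31. ] [ 62. 511.] 90.0 5 [[0, 0], [0, 46], [20, 62], [511, 60], [511, 0]]
side wh 1186.5 [308.1 325.5] 
[... 493 characters left out ...]
[93.9 46.7] 44.3 4 [[447, 272], [413, 295], [476, 356], [511, 327]]
side gr 1798.5 [253.4 284. ] [50.9 39.8] 59.5 5 [[256, 257], [225, 272], [248, 314], [278, 299], [280, 292]]
side gr 1625.5 [298.5 260.5] [50.9 36.8] 45.0 6 [[294, 236], [271, 253], [272, 259], [301, 288], [321, 274], [327, 263]]
side gr 2790.0 [268.6 214.1] [59.  57.2] 64.9 6 [[276, 179], [269, 189], [231, 200], [253, 247], [301, 231], [302, 218]]
side gr 871.5 [225.3 170.8] [38.6 29.2] 48.6 5 [[227, 154], [204, 164], [222, 189], [245, 179], [245, 171]]
side gr 52863.5 [369.  156.5] [313. 284.] 90.0 7 [[227, 0], [247, 12], [249, 66], [259, 73], [260, 100], [511, 313], [511, 0]]
side gr 29842.0 [ 85. 168.] [170. 336.] 0.0 53
```

```bash
cat >> h.py <<'E'
def gmask(c):
    hsv=cv2.cvtColor(c["frame"],cv2.COLOR_RGB2HSV).astype(int)
    return (((hsv[...,1]<75)&(hsv[...,0]>80)|(hsv[...,1]<45))).astype(np.uint8)
def blobs(c,lo=600,hi=6000):
    out=[]
    for q in cv2.findContours(gmask(c),cv2.RETR_EXTERNAL,cv2.CHAIN_APPROX_NONE)[0]:
        if lo<cv2.contourArea(q)<hi: out.append(q)
    return out
def kabsch(model,pts):
    m=model-model.mean(0); p=pts-pts.mean(0)
    th=np.arctan2((m[:,0]*p[:,1]-m[:,1]*p[:,0]).sum(),(m*p).sum())
    Rm=np.array([[np.cos(th),-np.sin(th)],[np.sin(th),np.cos(th)]])
    t=pts.mean(0)-Rm@model.mean(0)
    return t,th,(pts-(model@Rm.T+t))
def rectpose(c,q,z):
    # centre and orientation on plane z by min-area rect of ray-cast outline
    P=plane(c,q[:,0],z)[:,:2].astype(np.float32)
    (cx,cy),(w,h),a=cv2.minAreaRect(P)
    a=np.deg2rad(a)          # direction of w side
    if w<h: ang=a            # short side = tray x
    else: ang=a+np.pi/2
    ang=(ang+np.pi/2)%np.pi-np.pi/2
    return np.array([cx,cy]),ang,(min(w,h),max(w,h))
E
python3 - <<'E'
from h import *
c=snap("top"); s=snap("side")
for n,k in(("top",c),("side",s)):
    for q in blobs(k):
        p,a,w=rectpose(k,q,20); p3,a3,w3=rectpose(k,q,4)
        print(n,p.round(1),round(a,3),np.round(w,1),"z4",p3.round(1),round(a3,3),np.round(w3,1))
model=np.array([[-87,105],[-87,-105],[87,105],[87,-105.]])
uv=[[208,210],[280,221],[217.5,149],[290,161]]
P=np.r_[plane(c,uv[:2],22),plane(c,uv[2:],62)][:,:2]
print(kabsch(model,P))
#side: base front corners z22, rail top
t,th,_=kabsch(model,P)
Rm=np.array([[np.cos(th),-np.sin(th)],[np.sin(th),np.cos(th)]])
for x,y,z in[(-87,105,22),(-87,-105,22),(87,105,62),(87,-105,62),(67,105,62),(67,-105,62),(-74,35,62),(-74,-35,62)]:
    X=np.r_[Rm@[x,y]+t,z]; print((x,y,z),X.round(1),proj(c,X).round(1),proj(s,X).round(1))
E
```

```text
top [76.6  1.1] -0.003 [ 98.7 233.9] z4 [72.7  1.5] -0.003 [ 99.9 236.7]
top [ 393.6 -243.1] -0.028 [108.7 139.6] z4 [ 393.5 -245.6] -0.028 [110.  141.3]
top [ 461.3 -411.6] 0.087 [106.3 135.3] z4 [ 462.  -416.1] 0.087 [107.6 136.9]
top [557.5 242.5] 0.059 [109.8 143.7] z4 [559.3 245.8] 0.059 [111.1 145.4]
top [ 555.5 -244.9] 0.12 [109.4 141.3] z4 [ 557.3 -247.4] 0.12 [110.7 143. ]
top [576.  -22.8] -0.167 [181.7 216.7] z4 [578.1 -22.7] -0.167 [183.9 219.3]
top [ 838.8 -593.8] -0.004 [145.8 207. ] z4 [ 844.  -600.6] -0.004 [147.5 209.5]
side [ 455.3 -422.7] 0.088 [105.9 134.4] z4 [ 461.  -417.2] 0.088 [107.7 136.8]
side [ 831.7 -602.2] 0.001 [150.7 202.8] z4 [ 844.1 -599.9] 0.001 [153.3 206.3]
side [ 396.4 -239.9] -0.022 [114.  157.8] z4 [ 401.1 -231.2] -0.022 [116.  160.5]
side [ 555.4 -241.6] 0.115 [123.4 156. ] z4 [ 563. -233.] 0.115 [125.6 158.8]
side [581.9 -12.4] -0.168 [197.9 266.4] z4 [5.899e+02 2.000e-01] -0.168 [201.3 271.1]
side [558.  241.5] 0.052 [122.5 175.7] z4 [565.6 258.7] 0.052 [124.7 178.8]
(array([572.13156033, -23.44195497]), np.float64(-0.16526144916483376), array([[ 0.82428437, -0.75532712],
       [ 3.07154422,  0.6126716 ],
       [-1.62914359, -1.55120876],
       [-2.266685  ,  1.69386428]]))
(-87, 105, 22) [503.6  94.4  22. ] [[207.7 210.3]] [[230.8 198.9]]
(-87, -105, 22) [ 469.  -112.7   22. ] [[280.2 222.1]] [[252.1 242.7]]
(87, 105, 62) [675.2  65.8  62. ] [[217.  148.4]] [[276.4 178. ]]
(87, -105, 62) [ 640.7 -141.3   62. ] [[290.6 160.2]] [[302.7 218.7]]
(67, 105, 62) [655.5  69.1  62. ] [[215.8 155.3]] [[271.2 179.4]]
(67, -105, 62) [ 620.9 -138.    62. ] [[289.5 167.1]] [[297.1 220.5]]
(-74, 35, 62) [504.9  23.3  62. ] [[232.  208.6]] [[240.5 203.2]]
(-74, -35, 62) [493.4 -45.8  62. ] [[256.9 212.7]] [[247.8 217.7]]
```

```bash
cat >> h.py <<'E'
ST=np.array([572.1,-23.4]); TH=-0.165
def stw(x,y,ST=None,TH=None):
    import h
    s=h.ST if ST is None else ST; t=h.TH if TH is None else TH
    return s+np.array([np.cos(t)*x-np.sin(t)*y,np.sin(t)*x+np.cos(t)*y])
def go(x,y,z,yaw):
    """print row reaching TCP x,y,z (world mm) with tool y at yaw, from here"""
    st=manip.get_state(); r=rot(st["tool_rot"]); p=np.array(st["eef_pos"])
    best=None
    for a in (yaw,yaw+np.pi):
        Y=np.array([np.cos(a),np.sin(a),0]); Z=np.array([0,0,-1.]); X=np.cross(Y,Z)
        v=(r.inv()*R.from_matrix(np.c_[X,Y,Z])).as_rotvec()
        if best is None or np.linalg.norm(v)<np.linalg.norm(best): best=v
    d=r.inv().apply(np.array([x,y,z])-p)
    yv=r.apply([0,1,0])
    print("t",round(st["t"],2),"tcp",p.round(1),"yaw",round(np.arctan2(yv[1],yv[0]),3),"q",np.round(st["q"],2),"F",np.round(st["wrist_force"],1),"gap",round(st["finger_gap"]*88,1))
    print("row",np.round(np.r_[d/25,np.rad2deg(best)/6],2).tolist(), "dist",np.linalg.norm(d).round(1))
E
python3 - <<'E'
from h import *
go(*stw(-74,35),150,TH)
E
```

```text
t 0.4 tcp [218.5 612.1 249.6] yaw 1.228 q [-1.29  0.54 -0.    1.54  0.    1.07 -0.07] F [ 0.5  0.9 -0.3] gap 87.9
row [-18.71, -18.33, 3.99, -0.0, 0.0, 13.3] dist 662.3
```

```bash
python3 -m creep '[[-1,-1,0,0,0,0.7],[-2,-2,0,0,0,1.4],[-3,-3,0.2,0,0,2.1],[-4,-4,0.4,0,0,2.8],[-5,-5,0.8,0,0,3.5],[-6,-6,1.2,0,0,4.2],[-7,-7,1.6,0,0,4.9],[-8,-8,2,0,0,5.6],[-9,-9,2,0,0,6.3],[-10,-10,2,0,0,7],[-11,-11,2,0,0,7.8],[-12,-12,2,0,0,8.6],[-13,-13,2,0,0,9.4],[-14,-14,2,0,0,10.2],[-15,-15,2,0,0,11],[-16,-16,2,0,0,11.8],[-17,-17,2.5,0,0,12.5],[-18,-18,3,0,0,13],[-18.6,-18.3,3.5,0,0,13.3],[-18.7,-18.3,3.8,0,0,13.3]]' -0.09 30
python3 - <<'E'
from h import *
go(*stw(-74,35),90,TH)
c=snap("top","t1"); crop(c,(190,140,310,240),"t1c",6)
E
```

```text
t: 2.07
eef_pos: [506.5, 20.3, 154.1]
tool_rot: [0.001, 0.765, 0.644, -0.0]
wrist_force: [0.2, -0.1, 0.2]
finger_gap: 0.453
t 2.07 tcp [506.5  20.3 154.1] yaw -0.171 q [-0.48  0.46  0.44  2.01 -0.29  0.73 -0.03] F [ 0.2 -0.1  0.2] gap 39.9
row [0.11, -0.09, 2.57, 0.02, 0.02, -0.06] dist 64.2
```

View pics/t1.png

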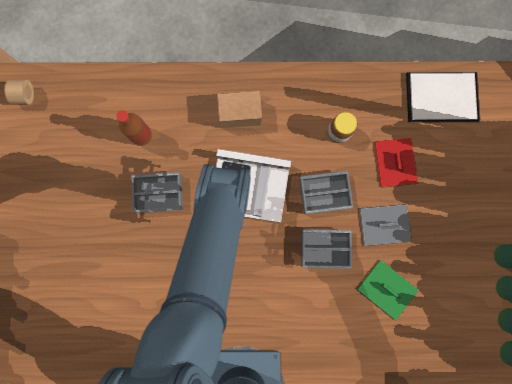

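```bash
python3 -m creep '[[0.06,-0.05,1,0,0,0],[0.11,-0.09,2,0,0,-0.06],[0.11,-0.09,2.57,0,0,-0.06],[0.11,-0.09,2.57,0,0,-0.06],[0.11,-0.09,2.57,0,0,-0.06],[0.11,-0.09,2.57,0,0,-0.06]]'
python3 - <<'E'
from h import *
go(*stw(-74,35),47,TH)
c=snap("side"); crop(c,(180,130,320,260),"t2c",5)
E
```

```text
t: 2.62
eef_pos: [503.8, 28.2, 91.6]
tool_rot: [0.0, 0.76, 0.649, 0.001]
wrist_force: [-0.2, -0.1, 0.4]
finger_gap: 0.454
t 2.62 tcp [503.8  28.2  91.6] yaw -0.157 q [-0.44  0.57  0.37  2.04 -0.36  0.59  0.02] F [-0.2 -0.1  0.4] gap 40.0
row [-0.19, 0.07, 1.78, 0.01, -0.01, 0.08] dist 44.8
```

View pics/t2c.png

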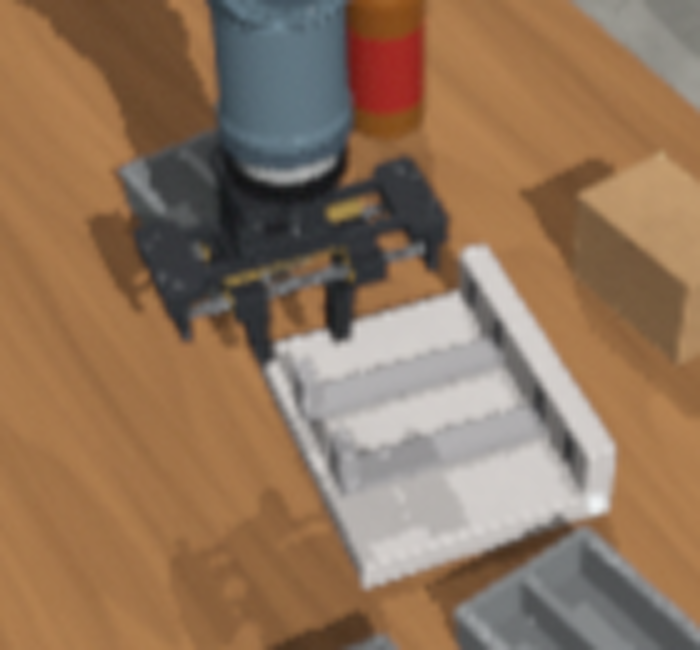

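```bash
python3 -m creep '[[-0.19,0.07,0,0,0,0.08],[-0.19,0.07,0.4,0,0,0.08],[-0.19,0.07,0.8,0,0,0.08],[-0.19,0.07,1.2,0,0,0.08],[-0.19,0.07,1.2,0,0,0.08],[-0.19,0.07,1.2,0,0,0.08]]'
python3 - <<'E'
from h import *
go(*stw(-74,35),47,TH)
c=snap("side"); crop(c,(180,130,320,260),"t3c",5)
E
```

```text
t: 3.17
eef_pos: [503.4, 22.1, 59.5]
tool_rot: [-0.001, 0.764, 0.646, -0.001]
wrist_force: [0.6, 0.2, 0.4]
finger_gap: 0.455
t 3.17 tcp [503.4  22.1  59.5] yaw -0.167 q [-0.4   0.63  0.34  2.05 -0.39  0.53  0.05] F [0.6 0.2 0.4] gap 40.0
row [0.06, 0.05, 0.5, -0.02, 0.01, -0.02] dist 12.6
```

View pics/t3c.png

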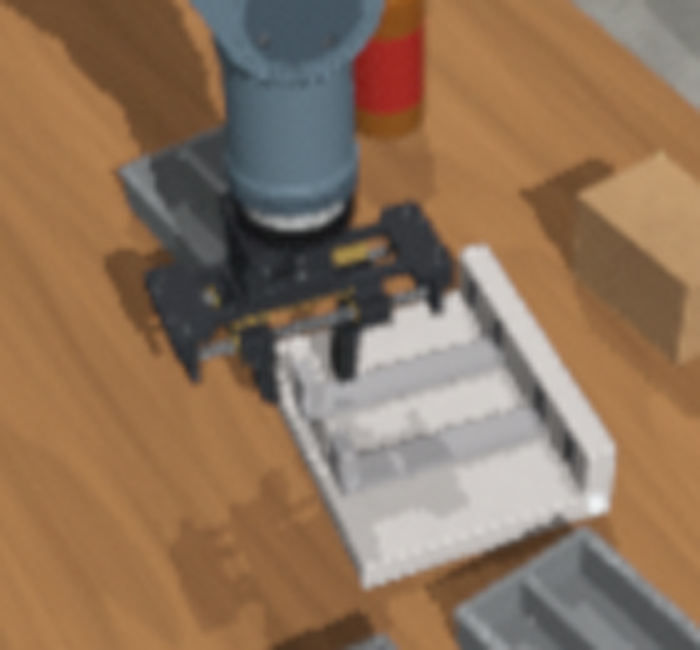

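```bash
python3 -m creep '[[0.06,0.05,0.25,0,0,0],[0.06,0.05,0.5,0,0,0],[0.06,0.05,0.5,0,0,0],[0.06,0.05,0.5,0,0,0],[0.06,0.05,0.5,0,0,0],[0.06,0.05,0.5,0,0,0]]'; python3 -m creep '[[0,0,0,0,0,0],[0,0,0,0,0,0],[0,0,0,0,0,0],[0,0,0,0,0,0],[0,0,0,0,0,0],[0,0,0,0,0,0],[0,0,0,0,0,0],[0,0,0,0,0,0]]' -1 30
python3 - <<'E'
from h import *
go(*stw(-74,35),47,TH)
c=snap("side"); crop(c,(180,130,320,260),"t4c",5)
E
```

```text
t: 3.72
eef_pos: [505.9, 23.5, 48.1]
tool_rot: [0.0, 0.764, 0.646, 0.0]
wrist_force: [0.0, -0.1, -0.4]
finger_gap: 0.453
t: 4.38
eef_pos: [504.0, 23.8, 47.8]
tool_rot: [-0.001, 0.763, 0.646, -0.001]
wrist_force: [-4.9, 2.0, 6.2]
finger_gap: 0.13
t 4.38 tcp [504.   23.8  47.8] yaw -0.167 q [-0.39  0.65  0.32  2.04 -0.4   0.51  0.06] F [-4.9  2.   6.2] gap 11.5
row [-0.02, 0.04, 0.03, -0.03, -0.0, -0.01] dist 1.3
```

View pics/t4c.png

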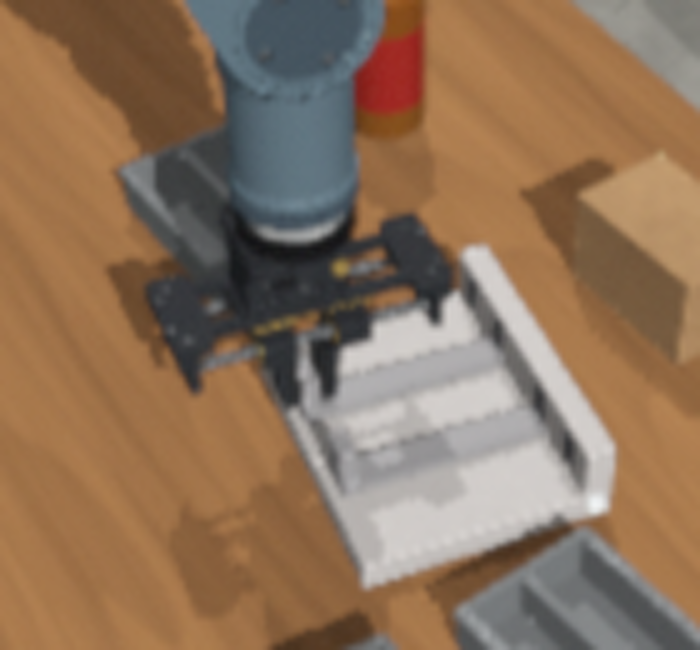

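```bash
python3 -m creep '[[0,-0.04,0,0,0,0],[0,-0.08,0,0,0,0],[0,-0.12,0,0,0,0],[0,-0.16,0,0,0,0],[0,-0.2,0,0,0,0],[0,-0.24,0,0,0,0],[0,-0.28,0,0,0,0],[0,-0.28,0,0,0,0],[0,-0.28,0,0,0,0]]'
python3 - <<'E'
from h import *
go(504.0,23.8,47,TH)
E
```

```text
t: 5.18
eef_pos: [500.0, 24.5, 47.9]
tool_rot: [0.001, 0.764, 0.646, 0.001]
wrist_force: [5.9, -1.0, -11.4]
finger_gap: 0.132
t 5.18 tcp [500.   24.5  47.9] yaw -0.167 q [-0.39  0.64  0.32  2.06 -0.4   0.5   0.06] F [  5.9  -1.  -11.4] gap 11.6
row [-0.0, 0.16, 0.04, 0.02, 0.0, -0.02] dist 4.2
```

```bash
python3 -m creep '[[0,-0.03,0.02,0,0,0],[0,-0.06,0.04,0,0,0],[0,-0.09,0.04,0,0,0],[0,-0.12,0.04,0,0,0],[0,-0.15,0.04,0,0,0],[0,-0.18,0.04,0,0,0],[0,-0.18,0.04,0,0,0]]'
python3 - <<'E'
from h import *
go(504.0,23.8,47,TH)
E
```

```text
t: 5.77
eef_pos: [497.8, 24.9, 47.9]
tool_rot: [0.003, 0.764, 0.646, 0.002]
wrist_force: [8.3, -2.2, -6.2]
finger_gap: 0.133
t 5.77 tcp [497.8  24.9  47.9] yaw -0.167 q [-0.39  0.64  0.32  2.07 -0.41  0.49  0.06] F [ 8.3 -2.2 -6.2] gap 11.7
row [-0.0, 0.25, 0.04, 0.07, -0.0, -0.02] dist 6.3
```

```bash
python3 -m creep '[[0,-0.03,0.01,0,0,0],[0,-0.06,0.02,0,0,0],[0,-0.09,0.03,0,0,0],[0,-0.09,0.03,0,0,0],[0,-0.09,0.03,0,0,0],[0,-0.09,0.03,0,0,0]]'
python3 - <<'E'
from h import *
go(504.0,23.8,47,TH)
E
```

```text
t: 6.27
eef_pos: [497.1, 25.0, 47.8]
tool_rot: [0.004, 0.764, 0.645, 0.003]
wrist_force: [9.8, -2.1, -0.9]
finger_gap: 0.129
t 6.27 tcp [497.1  25.   47.8] yaw -0.168 q [-0.39  0.64  0.32  2.07 -0.41  0.48  0.06] F [ 9.8 -2.1 -0.9] gap 11.4
row [-0.0, 0.28, 0.03, 0.09, -0.01, -0.03] dist 7.1
```

```bash
python3 -m creep '[[0,-0.03,0,0,0,0],[0,-0.06,0,0,0,0],[0,-0.07,0,0,0,0],[0,-0.07,0,0,0,0],[0,-0.07,0,0,0,0],[0,-0.07,0,0,0,0],[0,-0.07,0,0,0,0],[0,-0.07,0,0,0,0]]'
python3 - <<'E'
from h import *
go(504.0,23.8,47,TH)
E
```

```text
t: 6.93
eef_pos: [495.9, 25.2, 47.8]
tool_rot: [0.004, 0.764, 0.645, 0.004]
wrist_force: [11.4, -3.5, -4.3]
finger_gap: 0.131
t 6.93 tcp [495.9  25.2  47.8] yaw -0.168 q [-0.4   0.63  0.32  2.08 -0.41  0.48  0.06] F [11.4 -3.5 -4.3] gap 11.6
row [-0.0, 0.33, 0.03, 0.1, -0.01, -0.03] dist 8.2
```

```bash
Z='no'; python3 -m creep '[[0,0,0,0,0,0],[0,0,0,0,0,0],[0,0,0,0,0,0],[0,0,0,0,0,0],[0,0,0,0,0,0],[0,0,0,0,0,0],[0,0,0,0,0,0],[0,0,0,0,0,0],[0,0,0,0,0,0],[0,0,0,0,0,0],[0,0,0,0,0,0],[0,0,0,0,0,0],[0,0,0,0,0,0],[0,0,0,0,0,0],[0,0,0,0,0,0],[0,0,0,0,0,0],[0,0,0,0,0,0],[0,0,0,0,0,0],[0,0,0,0,0,0],[0,0,0,0,0,0]]'
python3 -m creep '[[0,0,0,0,0,0],[0,0,0,0,0,0],[0,0,0,0,0,0],[0,0,0,0,0,0],[0,0,0,0,0,0],[0,0,0,0,0,0],[0,0,0,0,0,0],[0,0,0,0,0,0],[0,0,0,0,0,0],[0,0,0,0,0,0],[0,0,0,0,0,0],[0,0,0,0,0,0],[0,0,0,0,0,0],[0,0,0,0,0,0],[0,0,0,0,0,0],[0,0,0,0,0,0],[0,0,0,0,0,0],[0,0,0,0,0,0],[0,0,0,0,0,0],[0,0,0,0,0,0]]'
```

```text
t: 8.6
eef_pos: [495.9, 25.2, 47.8]
tool_rot: [0.004, 0.764, 0.645, 0.004]
wrist_force: [11.1, -2.5, -4.5]
finger_gap: 0.132
t: 10.27
eef_pos: [495.9, 25.2, 47.8]
tool_rot: [0.004, 0.764, 0.645, 0.004]
wrist_force: [12.1, -3.0, -4.1]
finger_gap: 0.13
```

```bash
python3 -m creep '[[0,0,0,0,0,0],[0,0,0,0,0,0],[0,0,0,0,0,0],[0,0,0,0,0,0],[0,0,0,0,0,0],[0,0,0,0,0,0]]'
python3 - <<'E'
from h import *
go(504.0,23.8,47,TH)
E
```

```text
t: 10.77
eef_pos: [495.9, 25.2, 47.8]
tool_rot: [0.004, 0.764, 0.645, 0.004]
wrist_force: [11.9, -2.4, -3.8]
finger_gap: 0.134
t 10.77 tcp [495.9  25.2  47.8] yaw -0.168 q [-0.4   0.63  0.32  2.08 -0.41  0.48  0.06] F [11.9 -2.4 -3.8] gap 11.8
row [-0.0, 0.33, 0.03, 0.1, -0.01, -0.03] dist 8.3
```

```bash
python3 -m creep '[[0,0.08,0,0,0,0],[0,0.16,0,0,0,0],[0,0.24,0,0,0,0],[0,0.32,0,0,0,0],[0,0.4,0,0,0,0],[0,0.48,0,0,0,0],[0,0.5,0,0,0,0],[0,0.5,0,0,0,0],[0,0.5,0,0,0,0]]'; python3 -m creep '[[0,0,0,0,0,0],[0,0,0,0,0,0],[0,0,0,0,0,0],[0,0,0,0,0,0],[0,0,0,0,0,0]]' -0.09 30;  python3 - <<'E'
from h import *
go(504.0,23.8,47,TH)
E
```

```text
t: 11.52
eef_pos: [503.9, 23.9, 47.7]
tool_rot: [0.0, 0.764, 0.646, 0.001]
wrist_force: [-1.3, -0.7, 11.6]
finger_gap: 0.137
t: 11.93
eef_pos: [502.5, 24.1, 46.1]
tool_rot: [-0.0, 0.764, 0.646, -0.0]
wrist_force: [-0.3, 0.1, 0.6]
finger_gap: 0.452
t 11.93 tcp [502.5  24.1  46.1] yaw -0.167 q [-0.39  0.65  0.32  2.05 -0.41  0.5   0.06] F [-0.3  0.1  0.6] gap 39.8
row [-0.0, 0.06, -0.04, -0.0, 0.0, -0.02] dist 1.8
```

```bash
python3 -m creep '[[0,0.06,-0.6,0,0,0],[0,0.06,-1.2,0,0,0],[0,0.06,-1.6,0,0,0],[0,0.06,-1.7,0,0,0],[-0.7,0.06,-1.7,0,0,0],[-1.4,0.06,-1.7,0,0,0],[-2.1,0.06,-1.7,0,0,0],[-2.6,0.06,-1.7,0,0,0],[-2.8,0.06,-1.7,0,0,0],[-2.8,0.06,-1.7,0,0,0],[-2.8,0.06,-1.7,0,0,0],[-2.8,0.06,-1.7,0,0,0],[-2.8,0.06,-1.7,0,0,0],[-2.8,0.06,-1.7,0,0,0]]'
python3 - <<'E'
from h import *
go(492.5,-45.2,47.5,TH)
c=snap("side"); crop(c,(180,130,320,260),"t5c",5)
E
```

```text
t: 13.1
eef_pos: [492.7, -44.3, 88.6]
tool_rot: [-0.0, 0.763, 0.646, 0.0]
wrist_force: [-0.3, 0.6, 0.9]
finger_gap: 0.453
t 13.1 tcp [492.7 -44.3  88.6] yaw -0.165 q [-0.29  0.56  0.37  2.07 -0.36  0.58  0.16] F [-0.3  0.6  0.9] gap 39.8
row [-0.04, -0.0, 1.65, -0.0, -0.0, -0.0] dist 41.2
```

View pics/t5c.png

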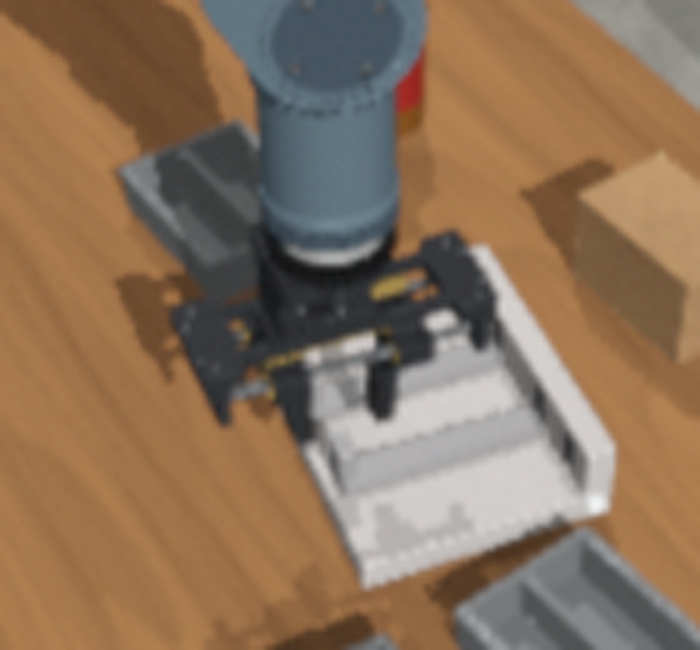

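```bash
python3 -m creep '[[-0.04,0,0.4,0,0,0],[-0.04,0,0.8,0,0,0],[-0.04,0,1.2,0,0,0],[-0.04,0,1.5,0,0,0],[-0.04,0,1.65,0,0,0],[-0.04,0,1.65,0,0,0],[-0.04,0,1.65,0,0,0],[-0.04,0,1.65,0,0,0],[-0.04,0,1.65,0,0,0]]';python3 - <<'E'
from h import *
go(492.5,-45.2,47.5,TH)
E
python3 -m creep '[[0,0,0,0,0,0],[0,0,0,0,0,0],[0,0,0,0,0,0],[0,0,0,0,0,0],[0,0,0,0,0,0],[0,0,0,0,0,0],[0,0,0,0,0,0],[0,0,0,0,0,0]]' -1 30
python3 - <<'E'
from h import *
go(492.5,-45.2,47.5,TH)
E
```

```text
t: 13.9
eef_pos: [492.8, -46.3, 47.8]
tool_rot: [0.0, 0.764, 0.646, 0.0]
wrist_force: [-0.3, -0.0, 0.3]
finger_gap: 0.454
t 13.9 tcp [492.8 -46.3  47.8] yaw -0.167 q [-0.25  0.64  0.32  2.07 -0.4   0.49  0.2 ] F [-0.3 -0.   0.3] gap 40.0
row [0.04, -0.02, 0.01, 0.01, -0.0, -0.02] dist 1.1
t: 14.57
eef_pos: [492.2, -46.1, 47.5]
tool_rot: [-0.0, 0.764, 0.646, -0.0]
wrist_force: [-1.1, 0.2, 4.1]
finger_gap: 0.134
t 14.57 tcp [492.2 -46.1  47.5] yaw -0.167 q [-0.25  0.64  0.31  2.07 -0.4   0.49  0.2 ] F [-1.1  0.2  4.1] gap 11.7
row [0.04, 0.01, 0.0, -0.0, -0.0, -0.02] dist 1.0
```

```bash
python3 -m creep '[[0,-0.04,0.01,0,0,0],[0,-0.08,0.02,0,0,0],[0,-0.12,0.03,0,0,0],[0,-0.16,0.04,0,0,0],[0,-0.2,0.05,0,0,0],[0,-0.24,0.05,0,0,0],[0,-0.28,0.06,0,0,0],[0,-0.32,0.06,0,0,0],[0,-0.36,0.06,0,0,0],[0,-0.4,0.06,0,0,0],[0,-0.42,0.06,0,0,0],[0,-0.42,0.06,0,0,0],[0,-0.42,0.06,0,0,0]]'
python3 - <<'E'
from h import *
go(492.2,-46.1,47.5,TH)
E
```

```text
t: 15.65
eef_pos: [487.1, -45.2, 47.4]
tool_rot: [0.004, 0.764, 0.646, 0.003]
wrist_force: [7.2, -2.0, 4.3]
finger_gap: 0.131
t 15.65 tcp [487.1 -45.2  47.4] yaw -0.167 q [-0.25  0.63  0.31  2.09 -0.4   0.47  0.2 ] F [ 7.2 -2.   4.3] gap 11.5
row [0.0, 0.21, -0.0, 0.09, 0.0, -0.02] dist 5.2
```

```bash
python3 -m creep '[[0,-0.03,-0.01,0,0,0],[0,-0.06,-0.02,0,0,0],[0,-0.09,-0.02,0,0,0],[0,-0.12,-0.02,0,0,0],[0,-0.15,-0.02,0,0,0],[0,-0.16,-0.02,0,0,0],[0,-0.16,-0.02,0,0,0],[0,-0.16,-0.02,0,0,0],[0,-0.16,-0.02,0,0,0]]'
python3 - <<'E'
from h import *
go(492.2,-46.1,47.5,TH)
E
```

```text
t: 16.4
eef_pos: [484.1, -44.8, 47.6]
tool_rot: [0.005, 0.764, 0.646, 0.004]
wrist_force: [12.4, -1.8, -5.5]
finger_gap: 0.135
t 16.4 tcp [484.1 -44.8  47.6] yaw -0.167 q [-0.25  0.62  0.31  2.1  -0.41  0.46  0.2 ] F [12.4 -1.8 -5.5] gap 11.9
row [0.0, 0.33, 0.01, 0.11, 0.01, -0.02] dist 8.2
```

```bash
python3 -m creep '[[0,0,0,0,0,0],[0,0,0,0,0,0],[0,0,0,0,0,0],[0,0,0,0,0,0],[0,0,0,0,0,0],[0,0,0,0,0,0],[0,0,0,0,0,0],[0,0,0,0,0,0],[0,0,0,0,0,0],[0,0,0,0,0,0],[0,0,0,0,0,0],[0,0,0,0,0,0],[0,0,0,0,0,0],[0,0,0,0,0,0],[0,0,0,0,0,0],[0,0,0,0,0,0],[0,0,0,0,0,0],[0,0,0,0,0,0],[0,0,0,0,0,0],[0,0,0,0,0,0]]'
python3 -m creep '[[0,0,0,0,0,0],[0,0,0,0,0,0],[0,0,0,0,0,0],[0,0,0,0,0,0],[0,0,0,0,0,0],[0,0,0,0,0,0],[0,0,0,0,0,0],[0,0,0,0,0,0],[0,0,0,0,0,0],[0,0,0,0,0,0],[0,0,0,0,0,0],[0,0,0,0,0,0],[0,0,0,0,0,0],[0,0,0,0,0,0],[0,0,0,0,0,0],[0,0,0,0,0,0],[0,0,0,0,0,0],[0,0,0,0,0,0],[0,0,0,0,0,0],[0,0,0,0,0,0]]'
python3 -m creep '[[0,0,0,0,0,0],[0,0,0,0,0,0],[0,0,0,0,0,0],[0,0,0,0,0,0],[0,0,0,0,0,0],[0,0,0,0,0,0]]'
```

```text
t: 18.07
eef_pos: [484.1, -44.8, 47.6]
tool_rot: [0.005, 0.764, 0.646, 0.004]
wrist_force: [12.6, -1.7, -6.1]
finger_gap: 0.131
t: 19.73
eef_pos: [484.1, -44.8, 47.6]
tool_rot: [0.005, 0.764, 0.646, 0.004]
wrist_force: [11.6, -2.1, -5.5]
finger_gap: 0.132
t: 20.23
eef_pos: [484.1, -44.8, 47.5]
tool_rot: [0.005, 0.764, 0.646, 0.004]
wrist_force: [12.0, -2.3, -6.3]
finger_gap: 0.134
```

```bash
python3 -m creep '[[0,0.08,0,0,0,0],[0,0.16,0,0,0,0],[0,0.24,0,0,0,0],[0,0.32,0,0,0,0],[0,0.4,0,0,0,0],[0,0.48,0,0,0,0],[0,0.52,0,0,0,0],[0,0.54,0,0,0,0],[0,0.54,0,0,0,0],[0,0.54,0,0,0,0]]'; python3 -m creep '[[0,0,0,0,0,0],[0,0,0,0,0,0],[0,0,0,0,0,0],[0,0,0,0,0,0],[0,0,-0.6,0,0,0],[0,0,-1.2,0,0,0],[0,0,-2,0,0,0],[0,0,-3,0,0,0],[0,0,-4,0,0,0],[0,0,-4,0,0,0],[0,0,-4,0,0,0],[0,0,-4,0,0,0]]' -0.09 30;  python3 - <<'E'
from h import *
go(393.6,-243.1,150,-0.028)
c=snap("top","t6"); s=snap("side","t6s"); crop(s,(200,150,360,270),"t6c",5)
for q in blobs(c): print(np.r_[rectpose(c,q,20)[0],rectpose(c,q,20)[1]].round(2))
E
```

```text
t: 21.07
eef_pos: [492.2, -46.1, 47.4]
tool_rot: [0.0, 0.764, 0.646, 0.001]
wrist_force: [-2.4, 1.1, 13.8]
finger_gap: 0.138
t: 22.07
eef_pos: [490.9, -45.8, 145.8]
tool_rot: [-0.0, 0.763, 0.646, -0.0]
wrist_force: [-0.6, -0.0, -1.0]
finger_gap: 0.454
t 22.07 tcp [490.9 -45.8 145.8] yaw -0.167 q [-0.35  0.46  0.43  2.05 -0.29  0.7   0.11] F [-0.6 -0.  -1. ] gap 40.0
row [-8.43, -2.53, -0.16, -0.01, -0.0, -1.32] dist 220.0
[ 3.9324e+02 -2.4303e+02 -3.0000e-02]
[ 4.6130e+02 -4.1168e+02  9.0000e-02]
[5.5737e+02 2.4297e+02 7.0000e-02]
[ 5.5549e+02 -2.4490e+02  1.2000e-01]
[ 838.8 -594.1   -0. ]
```

View pics/t6c.png

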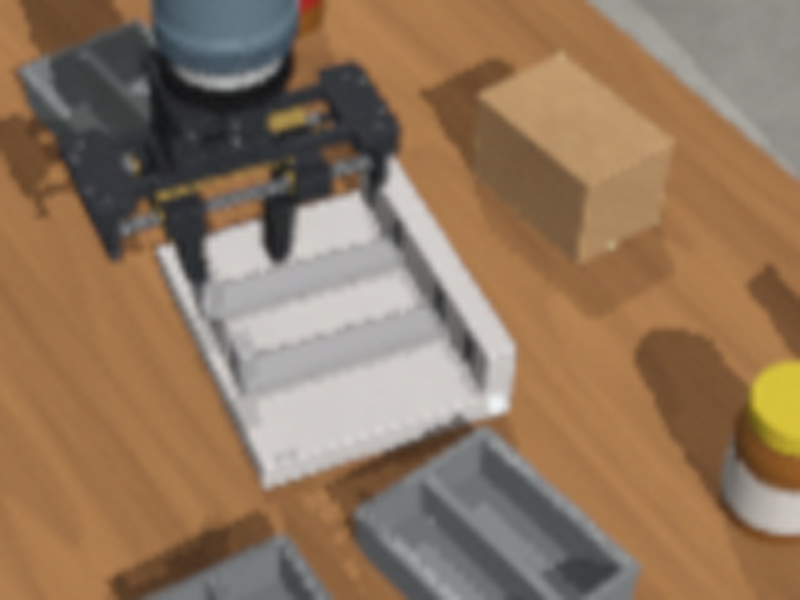

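View pics/t6.png

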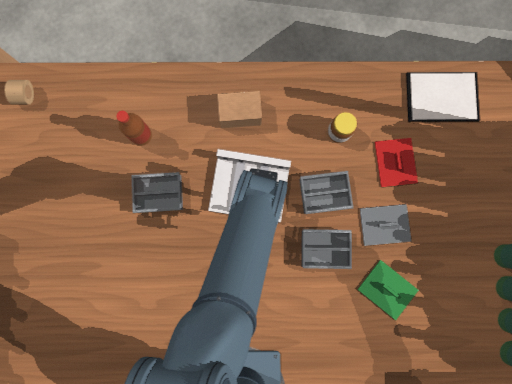

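Run:
```python
from h import *
s=snap("side")
P=plane(s,[[294.5,235.5],[270.5,252.5],[302,283.5],[327.5,263]],40)[:,:2]
print(P.round(1),P.mean(0).round(1))
go(555.5,-244.,120,0.118)
c=snap("top"); crop(c,(290,160,360,280),"t7",6); crop(s,(215,225,335,325),"t7s",6)
```

```text
[[ 590.2 -170. ]
 [ 490.7 -186.1]
 [ 508.6 -322.6]
 [ 613.  -305.5]] [ 550.6 -246. ]
t 22.22 tcp [490.6 -46.  145.3] yaw -0.167 q [-0.35  0.46  0.43  2.05 -0.29  0.7   0.11] F [-0.2 -0.  -0.2] gap 39.6
row [-7.38, 3.88, 1.01, -0.02, 0.0, -2.72] dist 209.9
```

View pics/t7s.png

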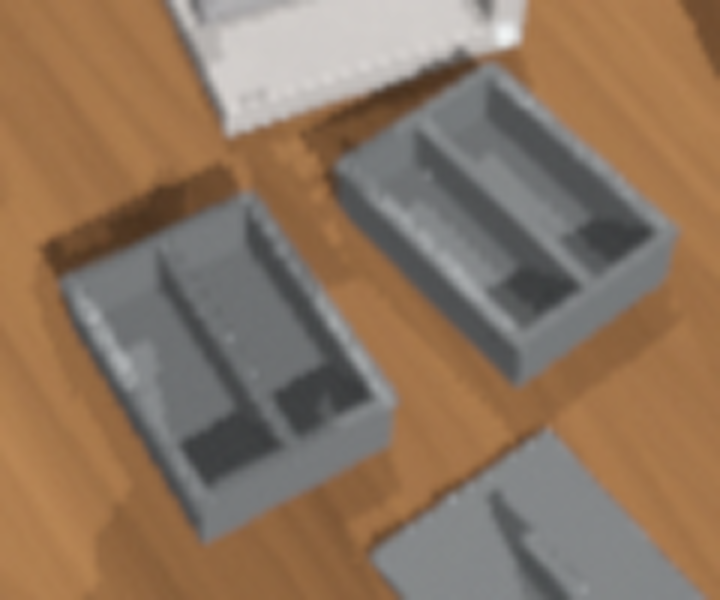

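View pics/t7.png

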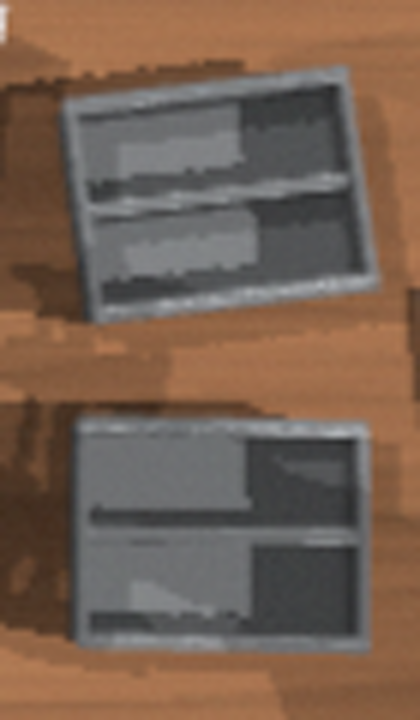

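```bash
python3 -m creep '[[-1,0.5,0,0,0,-0.4],[-2,1,0,0,0,-0.8],[-3,1.5,0,0,0,-1.2],[-4,2,0.3,0,0,-1.6],[-5,2.6,0.6,0,0,-2],[-6,3.2,0.9,0,0,-2.4],[-7,3.7,1,0,0,-2.7],[-7.36,3.86,1,0,0,-2.72],[-7.36,3.86,1,0,0,-2.72],[-7.36,3.86,1,0,0,-2.72],[-7.36,3.86,1,0,0,-2.72],[-7.36,3.86,1,0,0,-2.72],[-7.36,3.86,1,0,0,-2.72]]' -0.27 20
python3 - <<'E'
from h import *
go(555,-244.5,60,0.118)
s=snap("side"); crop(s,(215,185,375,305),"t8s",5)
E
```

```text
t: 23.35
eef_pos: [556.2, -241.7, 121.6]
tool_rot: [-0.0, 0.663, 0.748, 0.0]
wrist_force: [-0.3, 0.9, 0.1]
finger_gap: 0.365
t 23.35 tcp [ 556.2 -241.7  121.6] yaw 0.12 q [ 0.09  0.65  0.34  1.76 -0.29  0.78  0.69] F [-0.3  0.9  0.1] gap 32.1
row [-0.11, -0.06, 2.46, 0.0, -0.01, 0.02] dist 61.7
```

View pics/t8s.png

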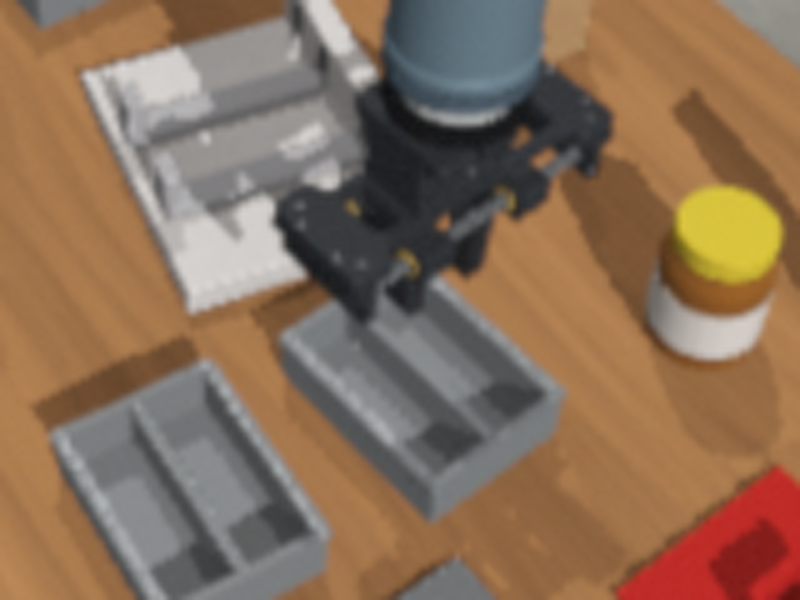

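```bash
python3 -m creep '[[-0.08,-0.06,0.6,0,0,0],[-0.08,-0.06,1.2,0,0,0],[-0.08,-0.06,1.8,0,0,0],[-0.08,-0.06,2.3,0,0,0],[-0.08,-0.06,2.3,0,0,0],[-0.08,-0.06,2.3,0,0,0],[-0.08,-0.06,2.3,0,0,0]]'
python3 - <<'E'
from h import *
go(555,-244.5,20,0.118)
s=snap("side"); crop(s,(215,185,375,305),"t9s",5)
E
```

```text
t: 23.98
eef_pos: [555.3, -245.8, 64.7]
tool_rot: [0.0, 0.664, 0.748, 0.0]
wrist_force: [-0.2, 0.4, 0.4]
finger_gap: 0.366
t 23.98 tcp [ 555.3 -245.8   64.7] yaw 0.118 q [ 0.13  0.73  0.3   1.78 -0.32  0.68  0.73] F [-0.2  0.4  0.4] gap 32.2
row [0.05, -0.01, 1.79, 0.01, 0.0, 0.0] dist 44.7
```

View pics/t9s.png

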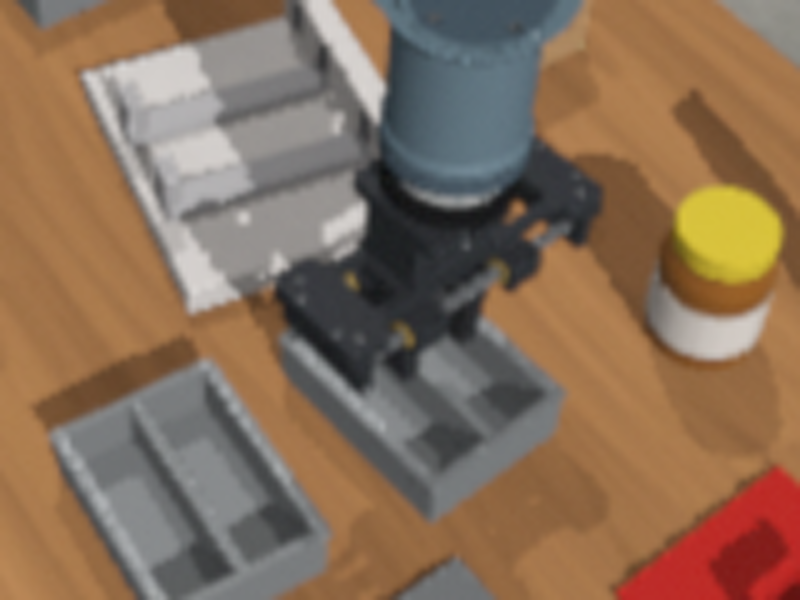

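```bash
python3 -m creep '[[0.05,0,0.5,0,0,0],[0.05,0,1,0,0,0],[0.05,0,1.4,0,0,0],[0.05,0,1.75,0,0,0],[0.05,0,1.75,0,0,0],[0.05,0,1.75,0,0,0],[0.05,0,1.75,0,0,0],[0.05,0,1.75,0,0,0]]'
python3 -m creep '[[0,0,0,0,0,0],[0,0,0,0,0,0],[0,0,0,0,0,0],[0,0,0,0,0,0],[0,0,0,0,0,0],[0,0,0,0,0,0]]' -1 20
python3 - <<'E'
from h import *
s=snap("side"); crop(s,(215,185,375,305),"t10s",5)
E
python3 -m creep '[[0,0,-0.3,0,0,0],[0,0,-0.8,0,0,0],[0,0,-1.4,0,0,0],[0,0,-2,0,0,0],[0,0,-2.8,0,0,0],[0,0,-3.6,0,0,0],[0,0,-4.4,0,0,0],[0,0,-4.6,0,0,0],[0,0,-4.6,0,0,0],[0,0,-4.6,0,0,0]]'
python3 - <<'E'
from h import *
go(*(stw(0,12)-[1,0]),120,TH)
c=snap("top"); crop(c,(190,140,390,280),"t11",4)
s=snap("side"); crop(s,(215,145,375,305),"t11s",4)
E
```

```text
t: 24.7
eef_pos: [555.0, -244.7, 20.7]
tool_rot: [0.0, 0.664, 0.748, 0.0]
wrist_force: [0.7, 0.5, 0.7]
finger_gap: 0.362
t: 25.2
eef_pos: [554.4, -244.5, 20.4]
tool_rot: [-0.0, 0.664, 0.748, -0.0]
wrist_force: [-2.4, 0.1, 3.3]
finger_gap: 0.088
t: 26.08
eef_pos: [554.6, -244.2, 135.4]
tool_rot: [0.0, 0.664, 0.748, 0.0]
wrist_force: [-0.3, -0.4, -2.5]
finger_gap: 0.09
t 26.08 tcp [ 554.6 -244.2  135.4] yaw 0.118 q [ 0.09  0.63  0.35  1.76 -0.28  0.8   0.69] F [-0.3 -0.4 -2.5] gap 7.9
row [9.15, 1.83, 0.62, 0.0, -0.0, 2.7] dist 233.9
```

View pics/t10s.png

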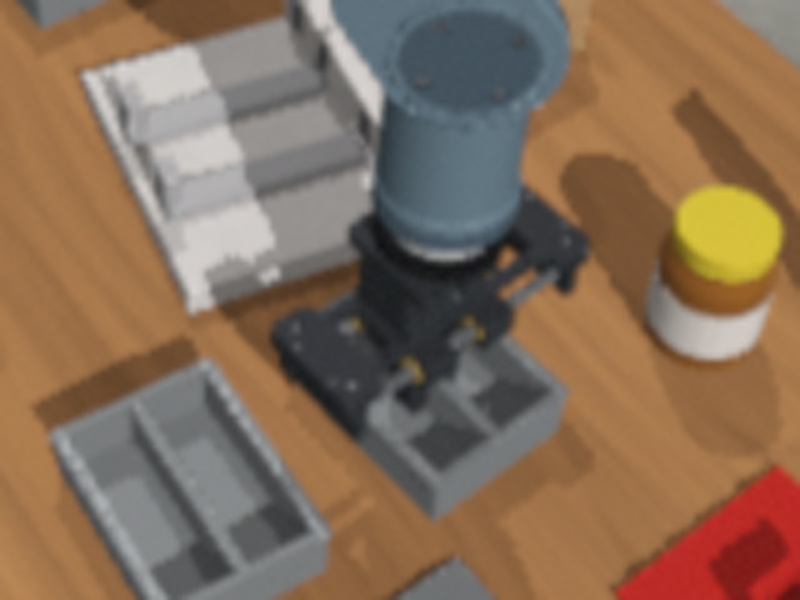

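View pics/t11s.png

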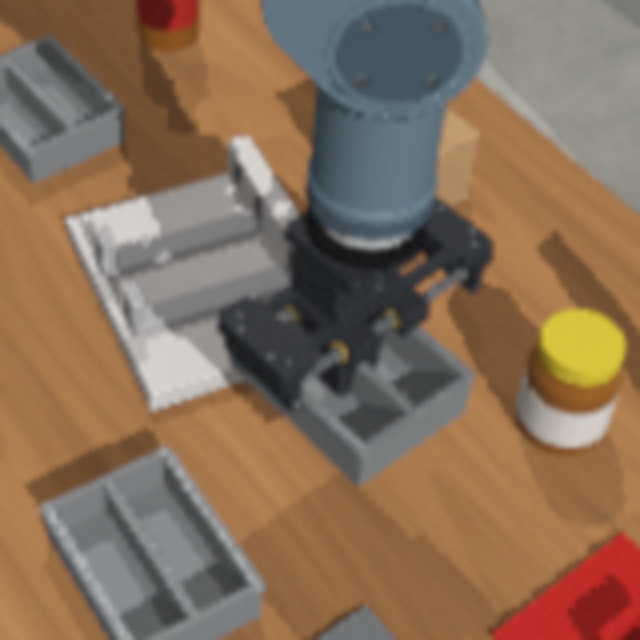

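View pics/t11.png

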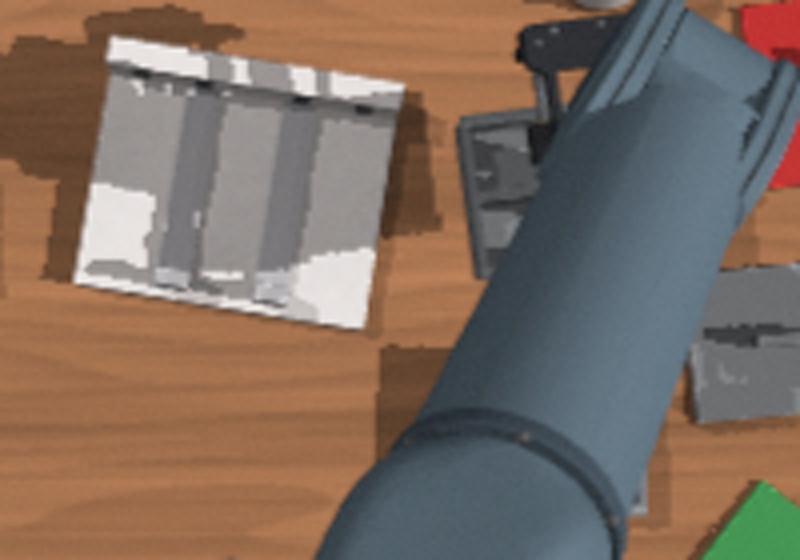

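```bash
python3 -m creep '[[0.4,0.1,0,0,0,0.1],[1.1,0.2,0,0,0,0.3],[2,0.4,0,0,0,0.6],[3,0.6,0,0,0,0.9],[4,0.8,0,0,0,1.2],[5,1,0,0,0,1.5],[6,1.2,0,0,0,1.8],[7,1.4,0,0,0,2.1],[8,1.6,0.2,0,0,2.4],[8.7,1.75,0.4,0,0,2.6],[9.05,1.8,0.6,0,0,2.7],[9.15,1.83,0.6,0,0,2.7],[9.15,1.83,0.6,0,0,2.7],[9.15,1.83,0.6,0,0,2.7],[9.15,1.83,0.6,0,0,2.7],[9.15,1.83,0.6,0,0,2.7]]'
python3 - <<'E'
from h import *
go(*(stw(0,12)-[1,0]),65,-0.166)
s=snap("side"); crop(s,(215,145,375,305),"t12s",4)
E
```

```text
t: 27.52
eef_pos: [573.3, -13.6, 120.5]
tool_rot: [0.0, 0.764, 0.646, -0.0]
wrist_force: [-0.5, -0.1, -1.6]
finger_gap: 0.088
t 27.52 tcp [573.3 -13.6 120.5] yaw -0.167 q [-0.36  0.61  0.41  1.86 -0.35  0.74  0.08] F [-0.5 -0.1 -1.6] gap 7.7
row [0.08, -0.02, 2.22, 0.01, 0.01, -0.01] dist 55.6
```

View pics/t12s.png

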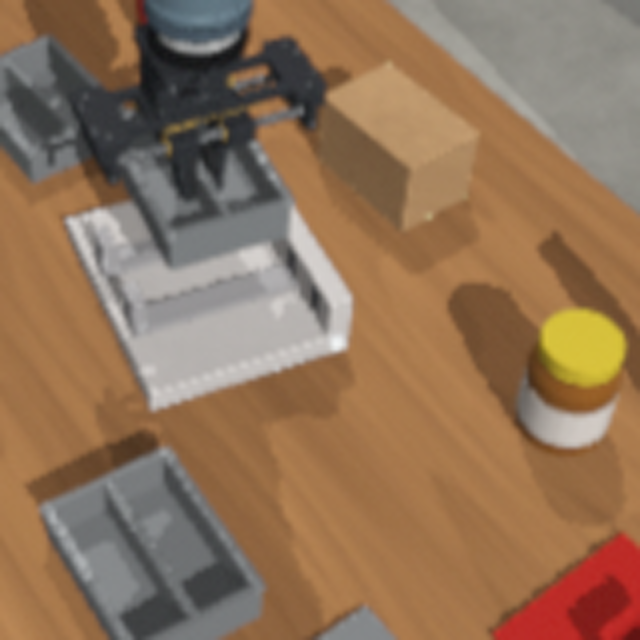

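```bash
python3 -m creep '[[0.05,-0.02,0.4,0,0,0],[0.05,-0.02,0.9,0,0,0],[0.05,-0.02,1.4,0,0,0],[0.05,-0.02,1.9,0,0,0],[0.05,-0.02,2.2,0,0,0],[0.05,-0.02,2.2,0,0,0],[0.05,-0.02,2.2,0,0,0],[0.05,-0.02,2.2,0,0,0]]'
python3 - <<'E'
from h import *
go(*(stw(0,12)-[1,0]),50.8,-0.166)
E
```

```text
t: 28.23
eef_pos: [573.2, -10.7, 65.4]
tool_rot: [0.0, 0.763, 0.646, 0.0]
wrist_force: [-0.2, 0.7, -1.6]
finger_gap: 0.089
t 28.23 tcp [573.2 -10.7  65.4] yaw -0.165 q [-0.33  0.7   0.36  1.87 -0.39  0.64  0.11] F [-0.2  0.7 -1.6] gap 7.9
row [-0.03, -0.0, 0.59, 0.0, 0.0, 0.01] dist 14.6
```

```bash
python3 -m creep '[[-0.03,0,0.15,0,0,0],[-0.03,0,0.3,0,0,0],[-0.03,0,0.42,0,0,0],[-0.03,0,0.5,0,0,0],[-0.03,0,0.56,0,0,0],[-0.03,0,0.58,0,0,0],[-0.03,0,0.58,0,0,0],[-0.03,0,0.58,0,0,0]]'
python3 - <<'E'
from h import *
go(*(stw(0,12)-[1,0]),50.2,-0.166)
E
```

```text
t: 28.9
eef_pos: [572.8, -11.3, 50.8]
tool_rot: [0.0, 0.763, 0.647, 0.0]
wrist_force: [0.6, 0.1, -2.2]
finger_gap: 0.094
t 28.9 tcp [572.8 -11.3  50.8] yaw -0.165 q [-0.32  0.72  0.35  1.87 -0.4   0.62  0.12] F [ 0.6  0.1 -2.2] gap 8.3
row [-0.01, 0.01, 0.02, 0.0, -0.0, 0.01] dist 0.7
```

```bash
python3 -m creep '[[0,0,0.02,0,0,0],[0,0,0.04,0,0,0],[0,0,0.04,0,0,0],[0,0,0.04,0,0,0]]'
python3 -m creep '[[0,0,0,0,0,0],[0,0,0,0,0,0],[0,0,0,0,0,0],[0,0,0,0,0,0],[0,0,0,0,0,0]]' -0.27 20
python3 -m creep '[[0,0,-0.4,0,0,0],[0,0,-0.9,0,0,0],[0,0,-1.6,0,0,0],[0,0,-2.4,0,0,0],[0,0,-3.2,0,0,0],[-1,-1,-4,0,0,0],[-2,-2,-4,0,0,0],[-3.2,-3,-4,0,0,0],[-4.5,-4,-4,0,0,0],[-5.8,-5,-4,0,0,0],[-7,-6,-4,0,0,0],[-8,-6.5,-4,0,0,0],[-8,-6.5,-4,0,0,0],[-8,-6.5,-4,0,0,0],[-8,-6.5,-4,0,0,0]]'
python3 - <<'E'
from h import *
go(393.3,-243.,120,-0.028)
c=snap("top"); crop(c,(190,140,350,280),"t13",5)
s=snap("side"); crop(s,(195,145,355,305),"t13s",4)
for q in blobs(c): print(np.r_[rectpose(c,q,20)[0],rectpose(c,q,20)[1]].round(2))
E
```

```text
t: 29.23
eef_pos: [573.0, -11.3, 50.4]
tool_rot: [0.0, 0.763, 0.647, 0.0]
wrist_force: [-2.3, -0.3, 5.2]
finger_gap: 0.087
t: 29.65
eef_pos: [572.8, -11.3, 49.7]
tool_rot: [0.0, 0.763, 0.647, 0.0]
wrist_force: [-0.1, 0.1, 0.0]
finger_gap: 0.363
t: 30.9
eef_pos: [380.8, -181.6, 150.5]
tool_rot: [0.001, 0.763, 0.647, 0.001]
wrist_force: [0.8, 0.3, -0.3]
finger_gap: 0.36
t 30.9 tcp [ 380.8 -181.6  150.5] yaw -0.164 q [-0.08  0.34  0.49  2.22 -0.27  0.63  0.45] F [ 0.8  0.3 -0.3] gap 31.7
row [-2.34, 0.89, 1.22, 0.02, -0.0, -1.3] dist 69.7
[ 4.6126e+02 -4.1168e+02  9.0000e-02]
[5.5740e+02 2.4241e+02 7.0000e-02]
[ 5.7603e+02 -2.2590e+01 -1.7000e-01]
[ 838.8  -593.96   -0.  ]
```

View pics/t13.png

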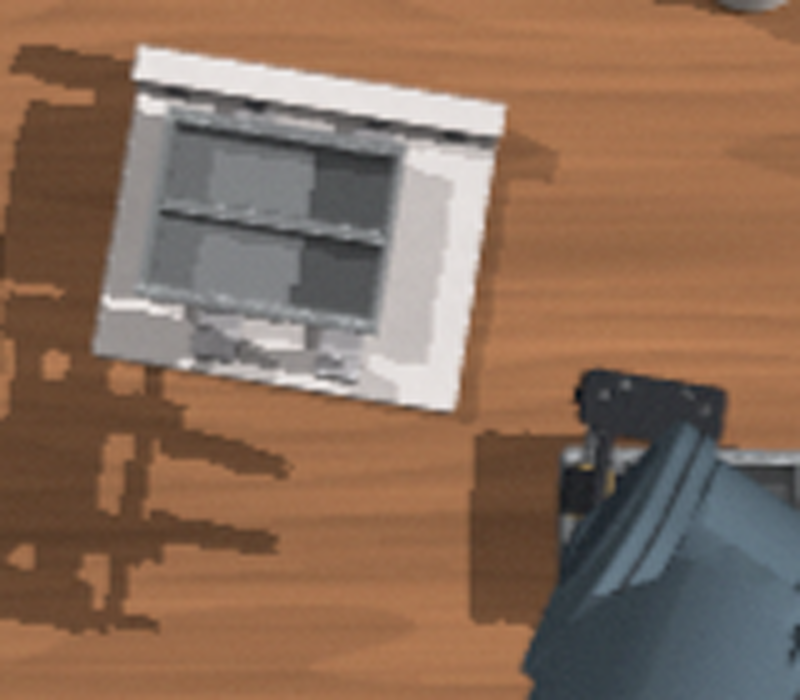

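View pics/t13s.png

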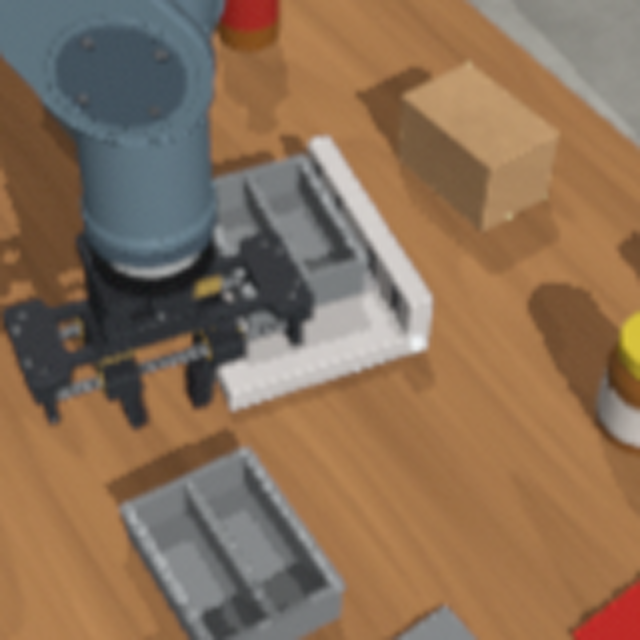

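```bash
cat >> h.py <<'E'
def insd(c,cropuv,o,s,z):
    uv=(np.array(cropuv,float)+0.5)/s-0.5+np.array(o)
    P=plane(c,uv,z)[:,:2]; d=P-ST
    C,S=np.cos(TH),np.sin(TH)
    return np.c_[C*d[:,0]+S*d[:,1],-S*d[:,0]+C*d[:,1]]
E
python3 - <<'E'
from h import *
c=snap("top"); crop(c,(205,150,285,220),"t14",10)
print(proj(c,[np.r_[stw(x,y),z] for x,y,z in [(-54,80,70),(-54,-56,70),(54,-56,70),(54,80,70),(67,105,62),(67,-105,62)]]).round(1).tolist())
E
```

```text
[[217.0, 198.7], [265.6, 206.6], [271.6, 168.4], [223.5, 160.7], [215.7, 155.3], [289.5, 167.1]]
```

View pics/t14.png

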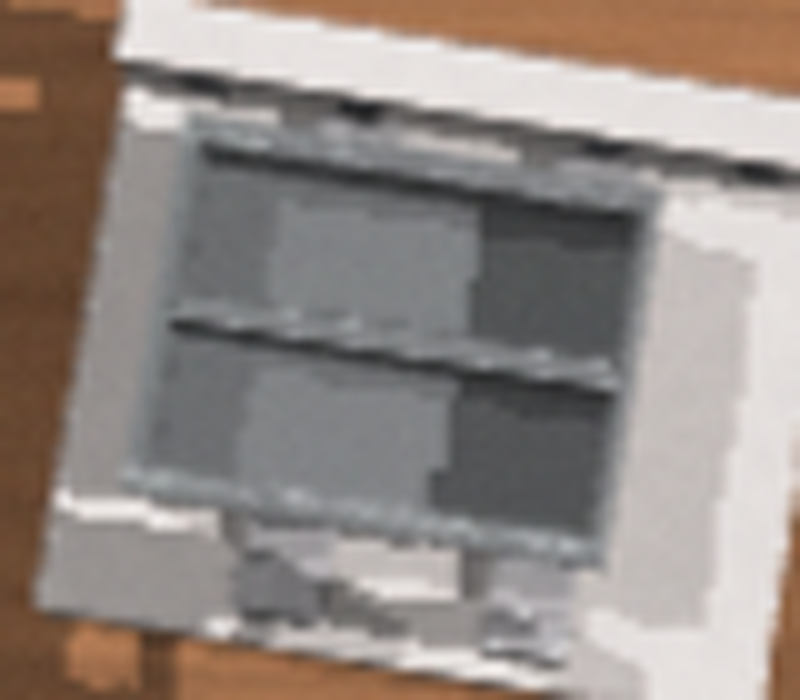

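```bash
cat >> h.py <<'E'
def traymask(c,box):
    f=c["frame"].astype(int); m=((f[...,2]-f[...,0])>=4).astype(np.uint8)
    o=np.zeros_like(m); x0,y0,x1,y1=box; o[y0:y1,x0:x1]=m[y0:y1,x0:x1]
    o=cv2.morphologyEx(o,cv2.MORPH_CLOSE,np.ones((3,3),np.uint8))
    q=max(cv2.findContours(o,cv2.RETR_EXTERNAL,cv2.CHAIN_APPROX_NONE)[0],key=cv2.contourArea)
    return q
def stackpose(c,box,z):
    q=traymask(c,box); p,a,w=rectpose(c,q,z); d=p-ST; C,S=np.cos(TH),np.sin(TH)
    return np.round([C*d[0]+S*d[1],-S*d[0]+C*d[1]],1),round(a,3),np.round(w,1),cv2.boundingRect(q)
E
python3 - <<'E'
from h import *
c=snap("top")
f=c["frame"]; print(f[175,240],f[185,216],f[165,222],f[210,225],f[200,275])
print(stackpose(c,(205,155,285,212),70))
print(insd(c,[[190,115],[662,183],[603,568],[120,487]],(205,150),10,70).round(1))
E
```

```text
[128 130 132] [147 142 142] [140 139 138] [148 142 141] [193 186 185]
(array([-0.2, 14.6]), np.float64(-0.166), array([106.9, 132. ]), (218, 162, 52, 44))
[[ 53.1  79.8]
 [ 55.2 -53.3]
 [-53.8 -54. ]
 [-53.   81.5]]
```

Run:
```python
from h import *
c=snap("top")
print(insd(c,[[95,352],[458,411]],(190,140),5,22).round(1))
print(insd(c,[[140,45],[507,105],[500,137],[132,80]],(190,140),5,62).round(1))
print(insd(c,[[165,112],[405,148],[375,333],[140,295]],(190,140),5,70).round(1))
```

```text
[[ -85.7  102.7]
 [ -85.8 -107.6]]
[[  86.9  103.1]
 [  86.1 -106.4]
 [  67.4 -105.2]
 [  66.4  104.1]]
[[ 50.   82. ]
 [ 51.4 -53.5]
 [-53.5 -53.2]
 [-53.5  78.5]]
```

```bash
cat >> h.py <<'E'
def prof(c,x,y0,y1,z,along='y',step=0.25,ch=None):
    v=np.arange(y0,y1,step)
    pts=np.array([np.r_[stw(*( (x,a) if along=='y' else (a,x))),z] for a in v])
    uv=proj(c,pts).astype(np.float32)
    f=c["frame"].astype(np.float32)
    I=cv2.remap(f,uv[:,0].reshape(1,-1),uv[:,1].reshape(1,-1),cv2.INTER_LINEAR)[0]
    return v,I
def edge(c,x,y0,y1,z,along='y'):
    v,I=prof(c,x,y0,y1,z,along)
    from scipy.ndimage import gaussian_filter1d
    g=gaussian_filter1d(I,5,axis=0,order=1); m=np.abs(g).sum(1); i=m[4:-4].argmax()+4
    return v[i], g[i].sum().round(1)
E
python3 - <<'E'
from h import *
c=snap("top")
for x,z in((77,62),(74,62),(80,62),(-83,22),(-80,22)):
    print("stand",x,z,edge(c,x,92,118,z),edge(c,x,-118,-92,z))
for x in(-40,-25,-15,15,25,40):
    print("tray",x,edge(c,x,70,92,70),edge(c,x,-66,-46,70))
for y in(20,0,40,-30,60):
    print("trayx",y,edge(c,y,44,62,70,'x'),edge(c,y,-64,-46,70,'x'))
for y in(-90,0,95): print("rail",y,edge(c,y,60,75,62,'x'),edge(c,y,78,96,62,'x'),edge(c,y,-95,-80,22,'x'))
E
```

```text
stand 77 62 (np.float64(104.0), np.float32(-17.1)) (np.float64(-106.25), np.float32(18.1))
stand 74 62 (np.float64(104.25), np.float32(-17.6)) (np.float64(-106.25), np.float32(15.6))
stand 80 62 (np.float64(103.0), np.float32(-13.7)) (np.float64(-105.75), np.float32(16.6))
stand -83 22 (np.float64(104.25), np.float32(-9.8)) (np.float64(-105.25), np.float32(16.3))
stand -80 22 (np.float64(104.75), np.float32(-9.9)) (np.float64(-105.5), np.float32(15.1))
tray -40 (np.float64(76.5), np.float32(3.0)) (np.float64(-51.5), np.float32(-7.9))
tray -25 (np.float64(76.0), np.float32(2.6)) (np.float64(-51.75), np.float32(-9.4))
tray -15 (np.float64(77.25), np.float32(3.9)) (np.float64(-54.0), np.float32(-8.9))
tray 15 (np.float64(76.25), np.float32(4.0)) (np.float64(-51.25), np.float32(-8.4))
tray 25 (np.float64(78.0), np.float32(3.1)) (np.float64(-53.0), np.float32(-8.6))
tray 40 (np.float64(74.75), np.float32(4.6)) (np.float64(-50.0), np.float32(-9.4))
trayx 20 (np.float64(59.0), np.float32(-10.2)) (np.float64(-56.75), np.float32(-7.6))
trayx 0 (np.float64(59.0), np.float32(-12.1)) (np.float64(-57.25), np.float32(-11.4))
trayx 40 (np.float64(58.5), np.float32(-12.4)) (np.float64(-58.0), np.float32(-9.2))
trayx -30 (np.float64(58.5), np.float32(-13.1)) (np.float64(-55.5), np.float32(-5.4))
trayx 60 (np.float64(46.25), np.float32(15.4)) (np.float64(-56.0), np.float32(-13.8))
rail -90 (np.float64(66.75), np.float32(21.3)) (np.float64(86.75), np.float32(-15.4)) (np.float64(-87.25), np.float32(18.7))
rail 0 (np.float64(66.75), np.float32(18.6)) (np.float64(86.5), np.float32(-17.3)) (np.float64(-87.5), np.float32(13.3))
rail 95 (np.float64(68.0), np.float32(22.3)) (np.float64(86.0), np.float32(-16.1)) (np.float64(-86.0), np.float32(11.3))
```

Run:
```python
from h import *
c=snap("top")
acc=0
for rng,z in(((70,100),70),((-70,-40),70)):
    S=[prof(c,x,*rng,z,step=2)[1] for x in(-42,-35,-28,-20,-12,12,20,28,35)]
    v=np.arange(*rng,2); M=np.mean(S,0)
    print([(int(a),M[i].round().astype(int).tolist()) for i,a in enumerate(v)])
```

```text
[(70, [108, 109, 111]), (72, [106, 108, 110]), (74, [107, 109, 111]), (76, [114, 117, 118]), (78, [123, 126, 127]), (80, [131, 133, 134]), (82, [140, 138, 139]), (84, [146, 142, 141]), (86, [149, 144, 142]), (88, [148, 143, 141]), (90, [148, 143, 141]), (92, [148, 143, 141]), (94, [148, 144, 142]), (96, [148, 143, 141]), (98, [138, 128, 123])]
[(-70, [196, 189, 187]), (-68, [196, 190, 187]), (-66, [196, 190, 187]), (-64, [196, 190, 187]), (-62, [196, 190, 187]), (-60, [196, 189, 187]), (-58, [195, 189, 186]), (-56, [183, 178, 177]), (-54, [160, 158, 158]), (-52, [135, 136, 137]), (-50, [110, 112, 114]), (-48, [92, 93, 95]), (-46, [82, 83, 85]), (-44, [80, 81, 83]), (-42, [80, 82, 83])]
```

Run:
```python
from h import *
go(572.9,-11.3,115,-0.165)
```

```text
t 31.25 tcp [ 380.  -181.5  149.7] yaw -0.163 q [-0.08  0.34  0.49  2.22 -0.27  0.63  0.45] F [0.4 0.3 0. ] gap 32.1
row [7.97, 6.5, 1.39, -0.0, 0.0, 0.01] dist 259.5
```

```bash
python3 -m creep '[[1,0.8,0,0,0,0],[2,1.6,0,0,0,0],[3.2,2.6,0,0,0,0],[4.4,3.6,0,0,0,0],[5.6,4.6,0,0,0,0],[6.8,5.5,0.4,0,0,0],[7.6,6.2,0.9,0,0,0],[7.97,6.5,1.4,0,0,0],[7.97,6.5,1.4,0,0,0],[7.97,6.5,1.4,0,0,0],[7.97,6.5,1.4,0,0,0],[7.97,6.5,1.4,0,0,0],[7.97,6.5,1.4,0,0,0]]'
python3 - <<'E'
from h import *
go(572.9,-11.3,50,-0.165)
E
```

```text
t: 32.33
eef_pos: [572.4, -13.2, 115.6]
tool_rot: [0.0, 0.763, 0.646, 0.0]
wrist_force: [-0.1, -0.1, 0.3]
finger_gap: 0.364
t 32.33 tcp [572.4 -13.2 115.6] yaw -0.166 q [-0.36  0.62  0.41  1.86 -0.35  0.73  0.08] F [-0.1 -0.1  0.3] gap 32.0
row [0.08, 0.01, 2.62, 0.01, -0.0, -0.01] dist 65.6
```

```bash
python3 -m creep '[[0.04,0.01,0.6,0,0,0],[0.04,0.01,1.2,0,0,0],[0.04,0.01,1.8,0,0,0],[0.04,0.01,2.3,0,0,0],[0.04,0.01,2.6,0,0,0],[0.04,0.01,2.6,0,0,0],[0.04,0.01,2.6,0,0,0],[0.04,0.01,2.6,0,0,0],[0.04,0.01,2.6,0,0,0],[0.04,0.01,2.6,0,0,0]]'
python3 - <<'E'
from h import *
go(572.9,-11.3,50,-0.165)
E
```

```text
t: 33.17
eef_pos: [573.6, -11.1, 50.4]
tool_rot: [0.0, 0.763, 0.647, 0.0]
wrist_force: [-0.5, 0.3, -0.3]
finger_gap: 0.362
t 33.17 tcp [573.6 -11.1  50.4] yaw -0.165 q [-0.32  0.72  0.35  1.87 -0.4   0.62  0.12] F [-0.5  0.3 -0.3] gap 31.8
row [-0.01, -0.02, 0.02, 0.01, -0.0, 0.0] dist 0.8
```

```bash
python3 -m creep '[[0,-0.02,0,0,0,0],[0,-0.02,0,0,0,0],[0,-0.02,0,0,0,0],[0,-0.02,0,0,0,0],[0,-0.02,0,0,0,0],[0,-0.02,0,0,0,0]]' -1 20
python3 -m creep '[[0,0,-0.1,0,0,0],[0,0,-0.2,0,0,0],[-0.05,0,-0.2,0,0,0],[-0.11,0,-0.2,0,0,0],[-0.11,0,-0.2,0,0,0],[-0.11,0,-0.2,0,0,0],[-0.11,0,-0.1,0,0,0],[-0.11,0,-0.02,0,0,0],[-0.11,0,0,0,0,0],[-0.11,0,0,0,0,0],[-0.11,0,0.02,0,0,0],[-0.11,0,0.02,0,0,0]]'
python3 - <<'E'
from h import *
go(*(np.array([572.9,-11.3])-2.6*np.array([.164,.986])),50,-0.165)
E
```

```text
t: 33.67
eef_pos: [572.7, -11.0, 49.8]
tool_rot: [0.0, 0.763, 0.647, 0.0]
wrist_force: [-0.0, -0.6, 0.9]
finger_gap: 0.088
t: 34.67
eef_pos: [572.2, -13.7, 49.8]
tool_rot: [-0.0, 0.763, 0.647, 0.0]
wrist_force: [-2.9, 0.2, 8.1]
finger_gap: 0.088
t 34.67 tcp [572.2 -13.7  49.8] yaw -0.165 q [-0.31  0.72  0.35  1.87 -0.4   0.61  0.13] F [-2.9  0.2  8.1] gap 7.7
row [-0.0, 0.01, -0.01, -0.0, -0.0, 0.0] dist 0.4
```

Now release, rise and head for the second tray (393, −243).

```bash
python3 -m creep '[[0,0,0,0,0,0],[0,0,0,0,0,0],[0,0,0,0,0,0],[0,0,0,0,0,0],[0,0,0,0,0,0]]' -0.27 20
python3 -m creep '[[0,0,-0.4,0,0,0],[0,0,-0.9,0,0,0],[0,0,-1.6,0,0,0],[0,0,-2.4,0,0,0],[0,0,-3.2,0,0,0],[-1,-1,-4,0,0,0],[-2,-2,-4,0,0,0],[-3.2,-3,-4,0,0,0],[-4.5,-4,-4,0,0,0],[-5.8,-5,-4,0,0,0],[-7,-6,-4,0,0,0],[-8,-6.2,-4,0,0,0],[-8,-6.2,-4,0,0,0],[-8,-6.2,-4,0,0,0],[-8,-6.2,-4,0,0,0],[-8,-6.2,-4,0,0,0]]'
python3 - <<'E'
from h import *
go(393.3,-243.,120,-0.028)
c=snap("top")
for nm,rng in(("L",(66,94)),("R",(-72,-46))):
    M=np.mean([prof(c,x,*rng,70,step=1)[1] for x in(-42,-35,-28,-20,-12,12,20,28,35)],0); v=np.arange(*rng,1)
    print(nm,[(int(a),int(round(m[2]-m[0]))) for a,m in zip(v,M)])
s=snap("side"); crop(s,(195,145,355,305),"t15s",4)
E
```

```text
t: 35.08
eef_pos: [572.1, -13.8, 49.1]
tool_rot: [0.0, 0.763, 0.647, -0.0]
wrist_force: [-1.0, 1.1, -0.3]
finger_gap: 0.365
t: 36.42
eef_pos: [387.4, -184.7, 149.6]
tool_rot: [0.0, 0.762, 0.647, 0.0]
wrist_force: [0.5, 0.1, 0.0]
finger_gap: 0.369
t 36.42 tcp [ 387.4 -184.7  149.6] yaw -0.163 q [-0.07  0.36  0.49  2.2  -0.28  0.64  0.45] F [0.5 0.1 0. ] gap 32.4
row [-2.27, 0.61, 1.18, 0.01, -0.0, -1.29] dist 65.7
L [(66, 4), (67, 4), (68, 4), (69, 4), (70, 3), (71, 4), (72, 4), (73, 4), (74, 4), (75, 4), (76, 4), (77, 3), (78, 1), (79, -1), (80, -3), (81, -5), (82, -6), (83, -6), (84, -7), (85, -7), (86, -6), (87, -6), (88, -7), (89, -6), (90, -6), (91, -6), (92, -6), (93, -6)]
R [(-72, -9), (-71, -9), (-70, -9), (-69, -9), (-68, -9), (-67, -9), (-66, -9), (-65, -9), (-64, -9), (-63, -9), (-62, -9), (-61, -9), (-60, -8), (-59, -7), (-58, -5), (-57, -2), (-56, 0), (-55, 2), (-54, 3), (-53, 3), (-52, 3), (-51, 3), (-50, 3), (-49, 3), (-48, 3), (-47, 3)]
```

View pics/t15s.png

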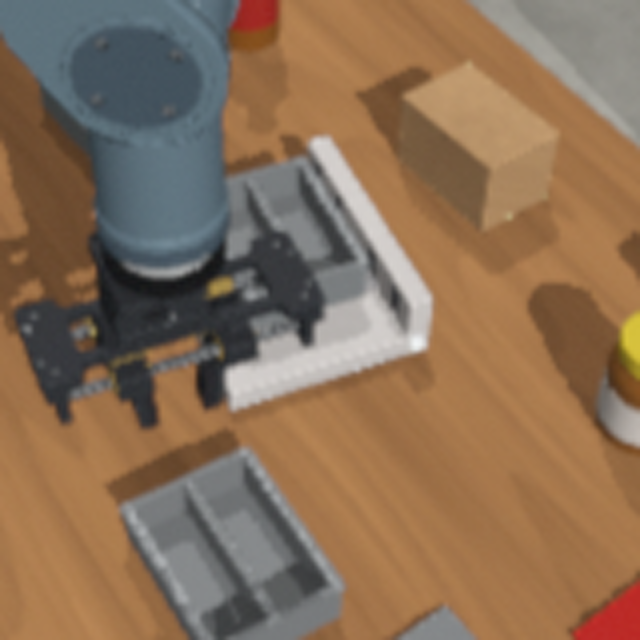

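```bash
python3 -m creep '[[-0.7,0.2,0,0,0,-0.4],[-1.4,0.4,0.4,0,0,-0.8],[-2,0.6,0.8,0,0,-1.2],[-2.16,0.62,1.2,0,0,-1.29],[-2.16,0.62,1.2,0,0,-1.29],[-2.16,0.62,1.2,0,0,-1.29],[-2.16,0.62,1.2,0,0,-1.29],[-2.16,0.62,1.2,0,0,-1.29]]'
python3 - <<'E'
from h import *
go(393.4,-240.3,60,-0.028)
s=snap("side"); crop(s,(195,185,355,325),"t16s",5)
E
```

```text
t: 37.18
eef_pos: [393.3, -240.7, 119.7]
tool_rot: [0.0, 0.717, 0.697, 0.0]
wrist_force: [0.6, 0.5, 0.1]
finger_gap: 0.367
t 37.18 tcp [ 393.3 -240.7  119.7] yaw -0.029 q [ 0.11  0.46  0.42  2.14 -0.32  0.6   0.73] F [0.6 0.5 0.1] gap 32.3
row [0.02, 0.0, 2.39, 0.01, -0.0, -0.01] dist 59.7
```

View pics/t16s.png

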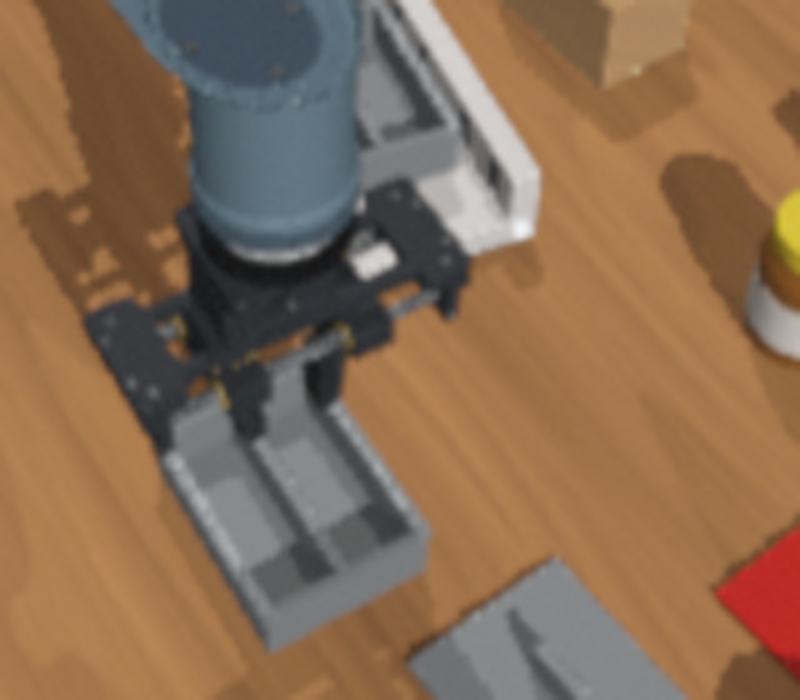

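```bash
python3 -m creep '[[0.02,0,0.6,0,0,0],[0.02,0,1.2,0,0,0],[0.02,0,1.8,0,0,0],[0.02,0,2.4,0,0,0],[0.02,0,3,0,0,0],[0.02,0,3.5,0,0,0],[0.02,0,3.85,0,0,0],[0.02,0,3.97,0,0,0],[0.02,0,3.97,0,0,0],[0.02,0,3.97,0,0,0],[0.02,0,3.97,0,0,0],[0.02,0,3.97,0,0,0]]'
python3 -m creep '[[0,0,0,0,0,0],[0,0,0,0,0,0],[0,0,0,0,0,0],[0,0,0,0,0,0],[0,0,0,0,0,0],[0,0,0,0,0,0]]' -1 20
python3 -m creep '[[0,0,-0.3,0,0,0],[0,0,-0.8,0,0,0],[0,0,-1.4,0,0,0],[0,0,-2,0,0,0],[0,0,-2.8,0,0,0],[0,0,-3.6,0,0,0],[0,0,-4.4,0,0,0],[0,0,-5.2,0,0,0],[0,0,-5.6,0,0,0],[0,0,-5.6,0,0,0],[0,0,-5.6,0,0,0]]'
python3 - <<'E'
from h import *
T=np.array([572.2,-13.7])-24*np.array([.164,.986]); print(T)
go(*T,150,-0.166)
s=snap("side"); crop(s,(195,165,355,305),"t17s",5)
E
```

```text
t: 38.23
eef_pos: [393.3, -241.1, 20.6]
tool_rot: [0.001, 0.717, 0.697, 0.0]
wrist_force: [-0.5, -0.6, 0.2]
finger_gap: 0.365
t: 38.73
eef_pos: [392.9, -240.9, 20.1]
tool_rot: [0.0, 0.717, 0.697, 0.0]
wrist_force: [-0.4, 0.3, 2.9]
finger_gap: 0.09
t: 39.65
eef_pos: [392.9, -240.7, 160.0]
tool_rot: [0.0, 0.717, 0.697, 0.0]
wrist_force: [0.4, 0.0, -1.7]
finger_gap: 0.086
[568.264 -37.364]
t 39.65 tcp [ 392.9 -240.7  160. ] yaw -0.029 q [ 0.06  0.38  0.47  2.12 -0.27  0.69  0.68] F [ 0.4  0.  -1.7] gap 7.6
row [8.34, 6.77, 0.4, 0.01, -0.0, 1.31] dist 268.7
```

View pics/t17s.png

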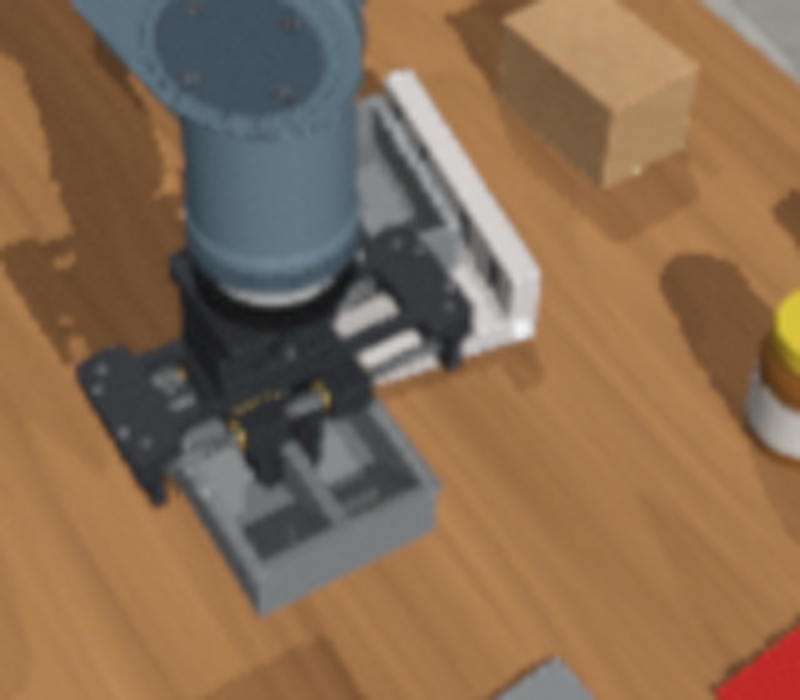

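```bash
python3 -m creep '[[0.4,0.3,0,0,0,0.1],[1,0.8,0,0,0,0.2],[1.8,1.5,0,0,0,0.3],[2.8,2.3,0,0,0,0.4],[3.8,3.1,0,0,0,0.6],[4.8,3.9,0,0,0,0.8],[5.8,4.7,0,0,0,0.9],[6.8,5.5,0,0,0,1.1],[7.6,6.2,0,0,0,1.2],[8.1,6.6,0.2,0,0,1.3],[8.3,6.76,0.4,0,0,1.31],[8.32,6.76,0.4,0,0,1.31],[8.32,6.76,0.4,0,0,1.31],[8.32,6.76,0.4,0,0,1.31],[8.32,6.76,0.4,0,0,1.31],[8.32,6.76,0.4,0,0,1.31],[8.32,6.76,0.4,0,0,1.31]]'
python3 - <<'E'
from h import *
go(568.2,-37.8,105,-0.165)
s=snap("side"); crop(s,(195,145,355,285),"t18s",5)
E
```

```text
t: 41.12
eef_pos: [567.7, -38.8, 150.3]
tool_rot: [0.0, 0.764, 0.645, 0.0]
wrist_force: [-0.6, 0.2, -0.8]
finger_gap: 0.09
t 41.12 tcp [567.7 -38.8 150.3] yaw -0.168 q [-0.34  0.56  0.45  1.86 -0.33  0.8   0.11] F [-0.6  0.2 -0.8] gap 7.9
row [0.04, 0.01, 1.81, 0.0, -0.0, -0.03] dist 45.3
```

View pics/t18s.png

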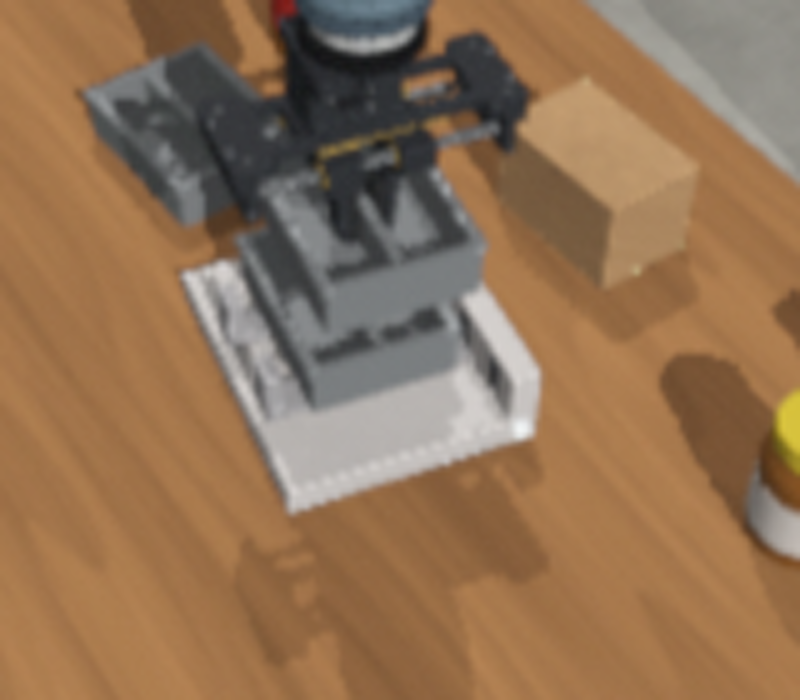

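```bash
python3 -m creep '[[0.02,0,0.4,0,0,0],[0.02,0,0.8,0,0,0],[0.02,0,1.2,0,0,0],[0.02,0,1.6,0,0,0],[0.02,0,1.8,0,0,0],[0.02,0,1.8,0,0,0],[0.02,0,1.8,0,0,0],[0.02,0,1.8,0,0,0],[0.02,0,1.8,0,0,0]]'
python3 - <<'E'
from h import *
go(568.2,-37.8,90.1,-0.165)
E
```

```text
t: 41.92
eef_pos: [568.5, -37.6, 105.4]
tool_rot: [0.0, 0.764, 0.646, 0.0]
wrist_force: [0.2, -0.7, -1.4]
finger_gap: 0.087
t 41.92 tcp [568.5 -37.6 105.4] yaw -0.167 q [-0.32  0.63  0.41  1.87 -0.37  0.71  0.14] F [ 0.2 -0.7 -1.4] gap 7.7
row [-0.01, -0.01, 0.61, 0.01, -0.0, -0.02] dist 15.3
```

```bash
python3 -m creep '[[-0.01,-0.01,0.2,0,0,-0.02],[-0.01,-0.01,0.38,0,0,-0.02],[-0.01,-0.01,0.5,0,0,-0.02],[-0.01,-0.01,0.56,0,0,-0.02],[-0.01,-0.01,0.6,0,0,-0.02],[-0.01,-0.01,0.62,0,0,-0.02],[-0.01,-0.01,0.62,0,0,-0.02],[-0.01,-0.01,0.62,0,0,-0.02],[-0.01,-0.01,0.62,0,0,-0.02]]'
python3 - <<'E'
from h import *
go(568.2,-37.8,90.1,-0.165)
E
```

```text
t: 42.67
eef_pos: [567.4, -37.7, 90.1]
tool_rot: [-0.0, 0.763, 0.647, -0.0]
wrist_force: [-3.5, 0.1, 8.4]
finger_gap: 0.089
t 42.67 tcp [567.4 -37.7  90.1] yaw -0.165 q [-0.31  0.66  0.4   1.88 -0.38  0.68  0.15] F [-3.5  0.1  8.4] gap 7.8
row [0.0, 0.03, -0.0, -0.01, -0.0, 0.0] dist 0.8
```

```bash
python3 -m creep '[[0,0,-0.02,0,0,0],[0,0,-0.02,0,0,0],[0,0,-0.02,0,0,0],[0,0,-0.02,0,0,0],[0,0,-0.02,0,0,0]]' -0.27 20
python3 -m creep '[[0,0,-0.4,0,0,0],[0,0,-0.9,0,0,0],[0,0,-1.6,0,0,0],[0,0,-2.4,0,0,0],[0,0,-3,0,0,0],[1,0,-3,0,0,-0.2],[2,0,-3,0,0,-0.4],[3.2,0,-3,0,0,-0.6],[4.5,0,-3,0,0,-0.8],[5.8,0,-3,0,0,-1],[7,-0.5,-3,0,0,-1.2],[8.2,-1,-3,0,0,-1.4],[9.4,-1.5,-3,0,0,-1.7],[10.4,-2,-3,0,0,-2],[11,-2.2,-3,0,0,-2.2],[11,-2.2,-3,0,0,-2.2],[11,-2.2,-3,0,0,-2.2]]'
python3 - <<'E'
from h import *
go(555.4,238.8,120,0.065)
c=snap("top","t19"); crop(c,(195,140,315,240),"t19c",6)
s=snap("side"); crop(s,(195,145,355,285),"t19s",5)
E
```

```text
t: 43.08
eef_pos: [567.8, -37.7, 89.9]
tool_rot: [0.0, 0.763, 0.647, -0.0]
wrist_force: [-0.1, 0.1, 0.3]
finger_gap: 0.364
t: 44.5
eef_pos: [559.0, 242.3, 165.7]
tool_rot: [0.0, 0.683, 0.73, 0.0]
wrist_force: [0.1, -0.4, 1.0]
finger_gap: 0.368
t 44.5 tcp [559.  242.3 165.7] yaw 0.066 q [-0.76  0.59  0.38  1.74 -0.28  0.87 -0.19] F [ 0.1 -0.4  1. ] gap 32.4
row [-0.13, -0.16, 1.83, 0.01, 0.0, 0.01] dist 46.0
```

View pics/t19c.png

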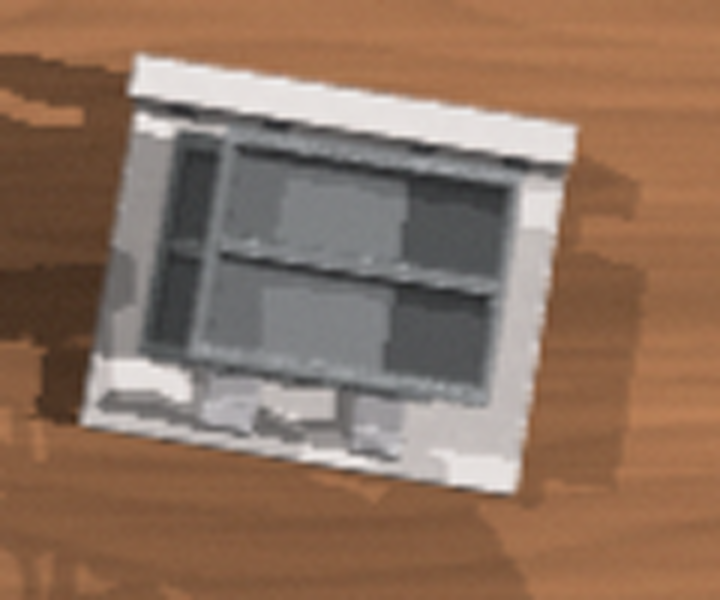

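View pics/t19s.png

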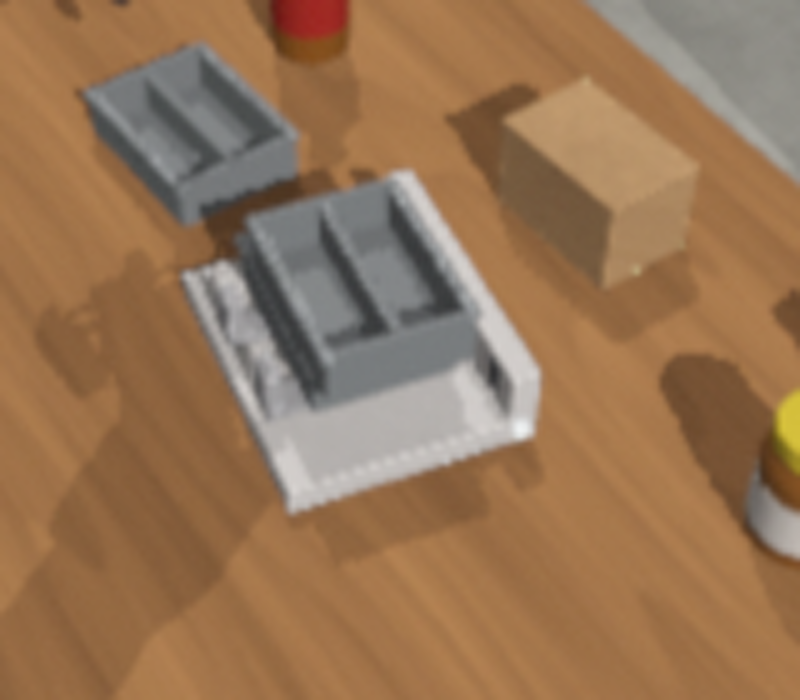

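```bash
cat >> h.py <<'E'
def redge(c,rng,z,xs=(-40,-30,-20,-10,10,20,30,40)):
    v=np.arange(*rng,0.5)
    M=np.mean([prof(c,x,*rng,z,step=0.5)[1] for x in xs],0); d=M[:,2]-M[:,0]
    h=(d[:6].mean()+d[-6:].mean())/2; s=np.sign(d-h); i=np.where(s[1:]!=s[:-1])[0]
    return [round(float(v[k]+0.5*(h-d[k])/(d[k+1]-d[k])),1) for k in i], d[:6].mean().round(1),d[-6:].mean().round(1)
E
python3 - <<'E'
from h import *
c=snap("top")
print("t1 L",redge(c,(66,94),70)); print("t2 R",redge(c,(-96,-64),110))
for xs in((-40,-30,-20),(20,30,40)): print("t2 R",redge(c,(-96,-64),110,xs))
print(insd(c,[[232,132],[522,178],[487,405],[190,355]],(195,140),6,110).round(1))
# brightness profile for left rim of tray 2
M=np.mean([prof(c,x,40,80,110,step=1)[1] for x in (-40,-30,-20,-10,10,20,30)],0).mean(1); print([(40+i,int(m)) for i,m in enumerate(M)])
E
```

```text
t1 L ([78.8], np.float32(2.0), np.float32(-6.0))
t2 R ([-82.8], np.float32(-8.6), np.float32(3.0))
t2 R ([-82.9], np.float32(-9.2), np.float32(3.3))
t2 R ([-82.6], np.float32(-7.8), np.float32(2.8))
[[ 49.1  50. ]
 [ 49.2 -82.3]
 [-54.5 -82.6]
 [-53.7  51.9]]
[(40, 105), (41, 105), (42, 105), (43, 103), (44, 102), (45, 103), (46, 106), (47, 110), (48, 116), (49, 121), (50, 123), (51, 118), (52, 111), (53, 99), (54, 87), (55, 76), (56, 69), (57, 65), (58, 63), (59, 63), (60, 63), (61, 63), (62, 62), (63, 62), (64, 62), (65, 61), (66, 59), (67, 57), (68, 57), (69, 59), (70, 65), (71, 71), (72, 77), (73, 85), (74, 97), (75, 111), (76, 123), (77, 132), (78, 138), (79, 140)]
```

Run:
```python
from h import *
c=snap("top")
M=[prof(c,y,-70,-44,110,'x',1)[1] for y in (-70,-60,-5,0,5,10)]
for m in (np.mean(M[:2],0),np.mean(M[2:],0)): print([(-70+i,int(a.mean()),int(a[2]-a[0])) for i,a in enumerate(m)])
M=np.mean([prof(c,y,40,75,110,'x',1)[1] for y in (-60,-40,-20,0,20,40)],0)
print([(40+i,int(a.mean()),int(a[2]-a[0])) for i,a in enumerate(M)])
crop(c,(215,155,290,212),"t20",10)
go(568.2,-37.8,165,-0.165)
```

```text
[(-70, 188, -9), (-69, 188, -8), (-68, 188, -8), (-67, 188, -8), (-66, 188, -8), (-65, 188, -8), (-64, 189, -8), (-63, 189, -8), (-62, 189, -8), (-61, 188, -8), (-60, 188, -8), (-59, 187, -7), (-58, 183, -7), (-57, 172, -6), (-56, 159, -3), (-55, 147, 0), (-54, 140, 1), (-53, 137, 3), (-52, 140, 4), (-51, 145, 4), (-50, 149, 5), (-49, 143, 5), (-48, 134, 5), (-47, 117, 4), (-46, 104, 3), (-45, 94, 3)]
[(-70, 188, -8), (-69, 187, -8), (-68, 186, -8), (-67, 186, -8), (-66, 185, -8), (-65, 185, -8), (-64, 185, -8), (-63, 183, -8), (-62, 173, -8), (-61, 155, -7), (-60, 133, -5), (-59, 114, -3), (-58, 98, -1), (-57, 89, 0), (-56, 90, 1), (-55, 103, 2), (-54, 119, 3), (-53, 132, 4), (-52, 142, 4), (-51, 147, 4), (-50, 148, 4), (-49, 147, 4), (-48, 147, 4), (-47, 144, 4), (-46, 139, 4), (-45, 134, 4)]
[(40, 64, 1), (41, 58, 1), (42, 57, 1), (43, 63, 2), (44, 79, 2), (45, 100, 3), (46, 119, 3), (47, 133, 4), (48, 138, 4), (49, 139, 4), (50, 136, 4), (51, 130, 3), (52, 121, 1), (53, 109, 0), (54, 98, -1), (55, 91, -2), (56, 90, -2), (57, 100, -3), (58, 127, -5), (59, 164, -7), (60, 197, -8), (61, 215, -8), (62, 222, -7), (63, 224, -6), (64, 226, -6), (65, 226, -6), (66, 226, -6), (67, 225, -6), (68, 225, -6), (69, 225, -6), (70, 225, -6), (71, 225, -6), (72, 225, -6), (73, 225, -6), (74, 224, -7)]
t 44.7 tcp [559.4 240.1 165.3] yaw 0.062 q [-0.75  0.59  0.38  1.74 -0.28  0.87 -0.19] F [-1.2 -0.2  0.5] gap 32.2
row [-11.12, -0.34, 0.02, 0.01, 0.01, 2.17] dist 278.1
```

View pics/t20.png

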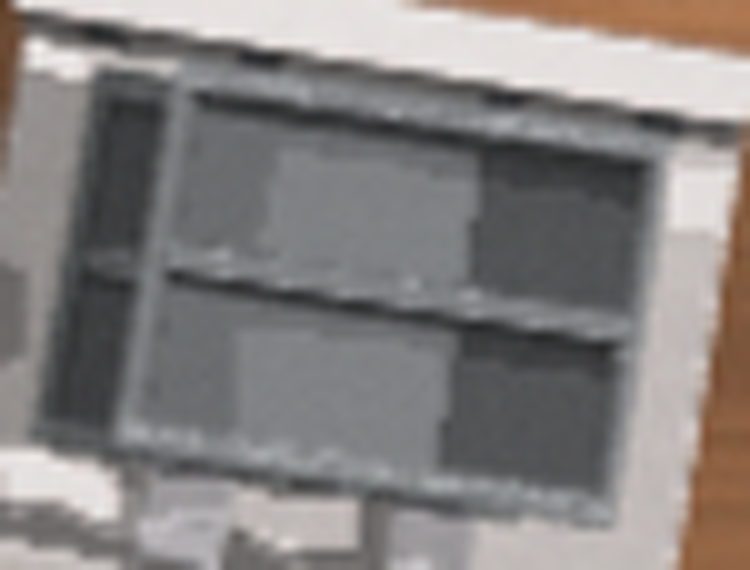

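```bash
python3 -m creep '[[-1,0,0,0,0,0.2],[-2,0,0,0,0,0.4],[-3.2,0,0,0,0,0.6],[-4.4,0,0,0,0,0.8],[-5.6,0,0,0,0,1],[-6.8,-0.1,0,0,0,1.3],[-8,-0.2,0,0,0,1.6],[-9.2,-0.3,0,0,0,1.9],[-10.4,-0.34,0,0,0,2.1],[-11,-0.34,0,0,0,2.17],[-11.12,-0.34,0,0,0,2.17],[-11.12,-0.34,0,0,0,2.17],[-11.12,-0.34,0,0,0,2.17],[-11.12,-0.34,0,0,0,2.17],[-11.12,-0.34,0,0,0,2.17],[-11.12,-0.34,0,0,0,2.17],[-11.12,-0.34,0,0,0,2.17]]'
python3 - <<'E'
from h import *
go(568.2,-37.8,90,-0.165)
E
```

```text
t: 46.12
eef_pos: [568.4, -34.5, 164.9]
tool_rot: [-0.0, 0.761, 0.648, 0.0]
wrist_force: [-0.0, -0.0, 0.5]
finger_gap: 0.365
t 46.12 tcp [568.4 -34.5 164.9] yaw -0.16 q [-0.36  0.54  0.46  1.85 -0.32  0.82  0.1 ] F [-0.  -0.   0.5] gap 32.2
row [-0.13, 0.01, 3.0, -0.0, -0.0, 0.05] dist 75.0
```

```bash
python3 -m creep '[[-0.08,0.01,0.6,0,0,0.03],[-0.08,0.01,1.2,0,0,0.03],[-0.08,0.01,1.8,0,0,0.03],[-0.08,0.01,2.2,0,0,0.03],[-0.08,0.01,2.2,0,0,0.03],[-0.08,0.01,2.2,0,0,0.03],[-0.08,0.01,2.2,0,0,0.03],[-0.08,0.01,2.2,0,0,0.03]]'
python3 - <<'E'
from h import *
go(568.0,-37.7,90,-0.165)
E
```

```text
t: 46.78
eef_pos: [568.9, -37.5, 110.8]
tool_rot: [0.0, 0.763, 0.647, 0.001]
wrist_force: [-0.2, -0.2, -0.9]
finger_gap: 0.362
t 46.78 tcp [568.9 -37.5 110.8] yaw -0.165 q [-0.32  0.62  0.42  1.87 -0.37  0.72  0.14] F [-0.2 -0.2 -0.9] gap 31.8
row [-0.02, -0.04, 0.83, 0.01, -0.0, 0.0] dist 20.9
```

```bash
python3 -m creep '[[-0.02,-0.03,0.3,0,0,0],[-0.02,-0.03,0.6,0,0,0],[-0.02,-0.03,0.8,0,0,0],[-0.02,-0.03,0.8,0,0,0],[-0.02,-0.03,0.8,0,0,0],[-0.02,-0.03,0.8,0,0,0]]'
python3 -m creep '[[0,0,0,0,0,0],[0,0,0,0,0,0],[0,0,0,0,0,0],[0,0,0,0,0,0],[0,0,0,0,0,0],[0,0,0,0,0,0]]' -1 20
python3 - <<'E'
from h import *
go(568.2,-37.8,90,-0.165)
E
```

```text
t: 47.28
eef_pos: [567.5, -37.9, 90.0]
tool_rot: [0.0, 0.763, 0.647, -0.0]
wrist_force: [-0.9, -0.6, -0.1]
finger_gap: 0.368
t: 47.78
eef_pos: [567.5, -37.8, 90.1]
tool_rot: [0.0, 0.763, 0.647, 0.0]
wrist_force: [-0.2, 0.6, 0.7]
finger_gap: 0.09
t 47.78 tcp [567.5 -37.8  90.1] yaw -0.165 q [-0.31  0.66  0.4   1.88 -0.38  0.68  0.15] F [-0.2  0.6  0.7] gap 7.9
row [0.0, 0.03, 0.01, 0.0, -0.0, 0.0] dist 0.7
```

Lift 5 mm, shift +1.7 mm along tool x, lower, release, then go to the third tray.

```bash
python3 -m creep '[[0,0.03,-0.1,0,0,0],[0,0.03,-0.2,0,0,0],[0.03,0.03,-0.2,0,0,0],[0.07,0.03,-0.2,0,0,0],[0.07,0.03,-0.2,0,0,0],[0.07,0.03,-0.2,0,0,0],[0.07,0.03,-0.2,0,0,0],[0.07,0.03,-0.1,0,0,0],[0.07,0.03,-0.04,0,0,0],[0.07,0.03,0,0,0,0],[0.07,0.03,0.01,0,0,0],[0.07,0.03,0.01,0,0,0]]'
python3 -m creep '[[0,0,0,0,0,0],[0,0,0,0,0,0],[0,0,0,0,0,0],[0,0,0,0,0,0],[0,0,0,0,0,0]]' -0.27 20
python3 -m creep '[[0,0,-0.4,0,0,0],[0,0,-0.9,0,0,0],[0,0,-1.6,0,0,0],[0,0,-2.4,0,0,0],[0,0,-3,0,0,0],[1,0,-3,0,0,-0.2],[2,0,-3,0,0,-0.4],[3.2,0,-3,0,0,-0.6],[4.5,0,-3,0,0,-0.8],[5.8,0,-3,0,0,-1],[7,-0.5,-3,0,0,-1.2],[8.2,-1,-3,0,0,-1.4],[9.4,-1.5,-3,0,0,-1.7],[10.4,-2,-3,0,0,-2],[11,-2.3,-3,0,0,-2.2],[11,-2.3,-3,0,0,-2.2],[11,-2.3,-3,0,0,-2.2],[11,-2.3,-3,0,0,-2.2],[11,-2.3,-3,0,0,-2.2]]'
python3 - <<'E'
from h import *
go(555.4,238.8,120,0.065)
c=snap("top","t21")
print("t1 L",redge(c,(66,94),70)); print("t2 R",redge(c,(-96,-64),110))
M=np.mean([prof(c,x,44,64,110,step=1)[1] for x in (-40,-30,-20,-10,10,20,30)],0).mean(1); print([(44+i,int(m)) for i,m in enumerate(M)])
s=snap("side"); crop(s,(195,135,355,255),"t21s",5)
E
```

```text
t: 48.78
eef_pos: [568.3, -36.2, 90.1]
tool_rot: [-0.0, 0.763, 0.646, -0.0]
wrist_force: [-2.1, 0.1, 6.0]
finger_gap: 0.088
t: 49.2
eef_pos: [568.5, -36.2, 89.6]
tool_rot: [0.0, 0.763, 0.647, -0.0]
wrist_force: [-0.3, 0.6, 0.2]
finger_gap: 0.362
t: 50.78
eef_pos: [557.8, 241.9, 165.1]
tool_rot: [0.001, 0.685, 0.729, -0.0]
wrist_force: [-0.7, -0.4, -0.1]
finger_gap: 0.364
t 50.78 tcp [557.8 241.9 165.1] yaw 0.062 q [-0.76  0.59  0.39  1.74 -0.28  0.86 -0.19] F [-0.7 -0.4 -0.1] gap 32.1
row [-0.12, -0.1, 1.8, 0.01, 0.01, -0.03] dist 45.3
t1 L ([78.6], np.float32(2.4), np.float32(-6.0))
t2 R ([-81.2], np.float32(-8.7), np.float32(2.8))
[(44, 105), (45, 103), (46, 102), (47, 103), (48, 107), (49, 112), (50, 118), (51, 122), (52, 123), (53, 118), (54, 108), (55, 96), (56, 84), (57, 74), (58, 67), (59, 64), (60, 63), (61, 63), (62, 63), (63, 63)]
```

View pics/t21s.png

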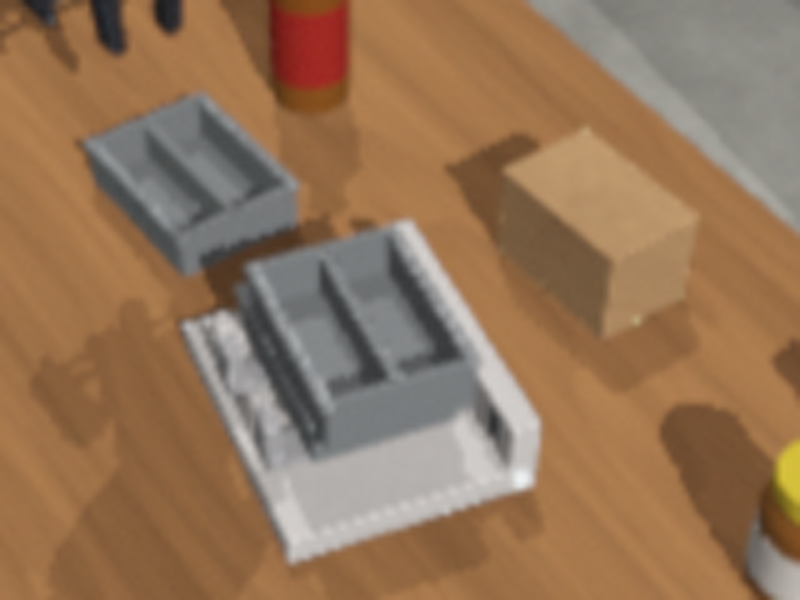

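Run:
```python
from h import *
s=snap("side"); c=snap("top")
for k in(s,c):
  for q in blobs(k,500): 
    p,a,w=rectpose(k,q,20); p2,_,_=rectpose(k,q,38)
    if p[1]>60 : print(p.round(1),p2.round(1),round(a,3),np.round(w,1),cv2.boundingRect(q))
print(proj(s,[558,242,165]))
```

```text
[585.1 227.6] [576.1 208.7] 0.041 [121.1 176.9] (212, 154, 42, 36)
[[222.19910022 139.6292202 ]]
```

View pics/t21.png

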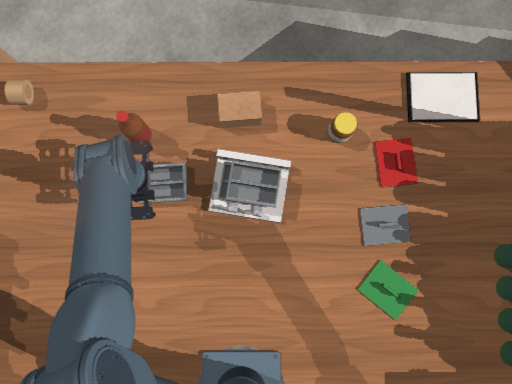

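```bash
python3 -m creep '[[0,-1,0,0,0,0],[0,-2,0,0,0,0],[0,-3,0,0,0,0],[0,-4,0,0,0,0],[0,-5,0,0,0,0],[0,-5.6,0,0,0,0],[0,-5.6,0,0,0,0],[0,-5.6,0,0,0,0]]'
python3 - <<'E'
from h import *
s=snap("side"); c=snap("top"); crop(c,(90,90,220,230),"t22",5)
for k in(s,c):
  for q in blobs(k,500): 
    p,a,w=rectpose(k,q,20); p2,_,_=rectpose(k,q,38)
    if p[1]>60 : print(p.round(1),p2.round(1),round(a,3),np.round(w,1),cv2.boundingRect(q))
E
```

```text
t: 51.65
eef_pos: [417.2, 235.4, 165.0]
tool_rot: [-0.0, 0.683, 0.73, 0.0]
wrist_force: [1.2, -0.1, -1.0]
finger_gap: 0.363
[585.1 227.1] [576.1 208.2] 0.041 [121.1 175.9] (212, 154, 42, 36)
```

View pics/t22.png

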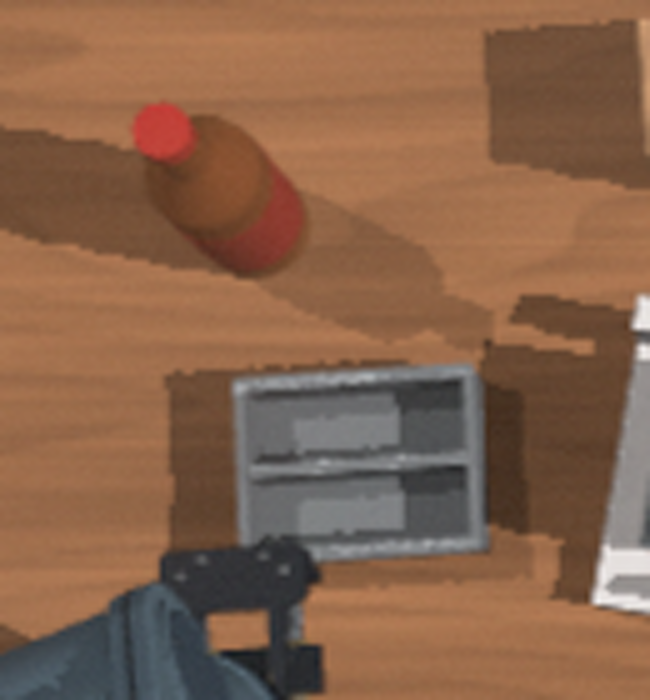

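Run:
```python
from h import *
c=snap("top")
f=lambda uv,z: plane(c,(np.array(uv,float)+.5)/5-.5+90,z)[:,:2]
P=f([[233,380],[478,365],[488,548]],40); print(P.round(1))
d=P[0]-P[1]; L=np.linalg.norm(d); a=np.arctan2(d[1],d[0])-np.pi/2; print(L,a)
Rm=np.array([[np.cos(a),-np.sin(a)],[np.sin(a),np.cos(a)]])
print("from TL",P[0]-Rm@[54,68]); print("div",f([[250,470],[468,460]],38).mean(0), "bottle",f([[255,250],[258,272]],0), "boxcentre z20", f([[362,464]],40))
```

```text
[[631.  298. ]
 [639.1 158.1]
 [533.9 151.1]]
140.13261737848222 0.0577744271273708
from TL [580.98478774 226.9492138 ]
div [581.94553081 225.4466381 ] bottle [[715.89008019 296.81062475]
 [702.6067954  294.72935757]] boxcentre z20 [[582.23938283 223.36811762]]
```

Run:
```python
from h import *
go(582,225.5,120,0.053)
```

```text
t 51.8 tcp [418.6 235.3 165. ] yaw 0.065 q [-0.93  0.39  0.4   2.07 -0.23  0.72 -0.32] F [-0.   0.3 -0.2] gap 32.3
row [-0.82, 6.5, 1.81, 0.01, -0.0, 0.11] dist 169.8
```

```bash
python3 -m creep '[[-0.1,1,0,0,0,0],[-0.3,2,0,0,0,0],[-0.5,3,0,0,0,0.1],[-0.6,4,0.3,0,0,0.1],[-0.8,5,0.8,0,0,0.11],[-0.82,6,1.3,0,0,0.11],[-0.82,6.5,1.8,0,0,0.11],[-0.82,6.5,1.8,0,0,0.11],[-0.82,6.5,1.8,0,0,0.11],[-0.82,6.5,1.8,0,0,0.11],[-0.82,6.5,1.8,0,0,0.11],[-0.82,6.5,1.8,0,0,0.11]]'
python3 - <<'E'
from h import *
go(582,225.5,60,0.053)
s=snap("side"); crop(s,(170,95,310,215),"t23s",5)
E
```

```text
t: 52.8
eef_pos: [580.3, 226.0, 120.6]
tool_rot: [-0.0, 0.688, 0.726, 0.0]
wrist_force: [0.3, -0.1, -0.6]
finger_gap: 0.364
t 52.8 tcp [580.3 226.  120.6] yaw 0.055 q [-0.7   0.67  0.36  1.72 -0.31  0.8  -0.13] F [ 0.3 -0.1 -0.6] gap 32.1
row [-0.02, 0.06, 2.42, 0.01, -0.01, 0.02] dist 60.6
```

View pics/t23s.png

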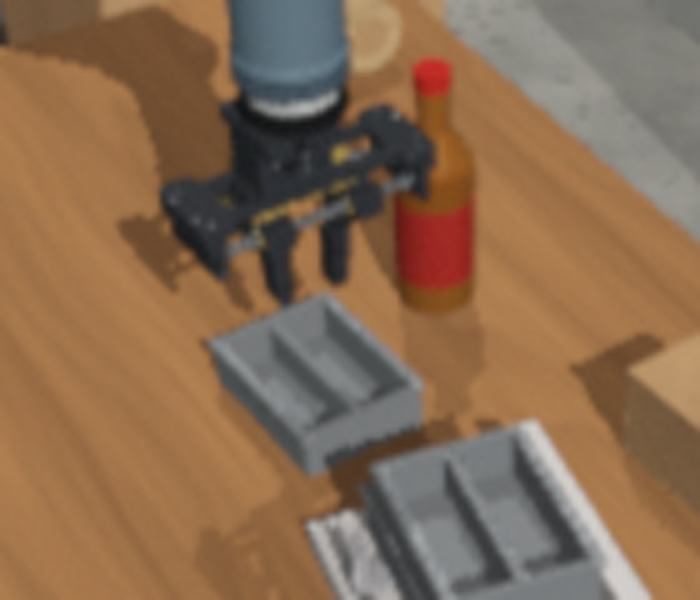

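```bash
python3 -m creep '[[-0.02,0.04,0.6,0,0,0],[-0.02,0.04,1.2,0,0,0],[-0.02,0.04,1.8,0,0,0],[-0.02,0.04,2.3,0,0,0],[-0.02,0.04,2.3,0,0,0],[-0.02,0.04,2.3,0,0,0],[-0.02,0.04,2.3,0,0,0]]'
python3 - <<'E'
from h import *
go(582,225.5,20,0.053)
s=snap("side"); crop(s,(170,95,310,215),"t24s",5)
E
```

```text
t: 53.43
eef_pos: [582.0, 225.1, 62.6]
tool_rot: [0.0, 0.688, 0.726, 0.0]
wrist_force: [1.1, -0.2, -0.2]
finger_gap: 0.366
t 53.43 tcp [582.  225.1  62.6] yaw 0.054 q [-0.67  0.76  0.33  1.73 -0.35  0.71 -0.11] F [ 1.1 -0.2 -0.2] gap 32.2
row [0.01, -0.0, 1.7, 0.01, -0.0, 0.01] dist 42.6
```

View pics/t24s.png

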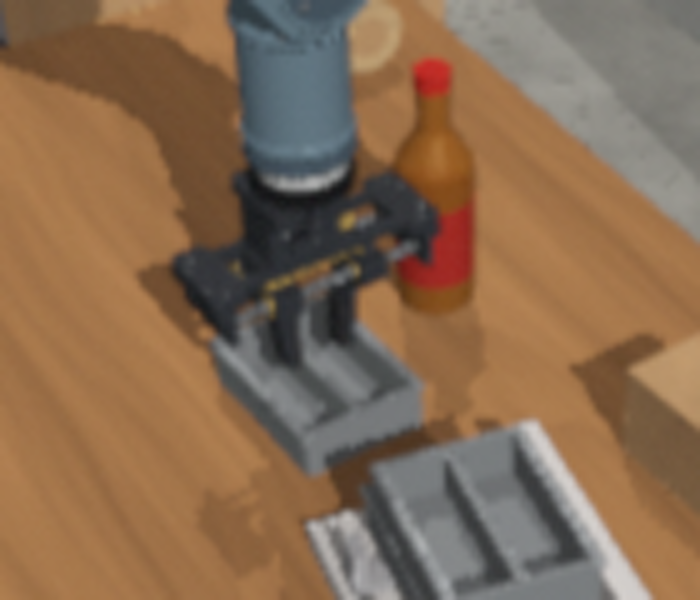

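```bash
python3 -m creep '[[0,0,0.5,0,0,0],[0,0,1,0,0,0],[0,0,1.4,0,0,0],[0,0,1.68,0,0,0],[0,0,1.68,0,0,0],[0,0,1.68,0,0,0],[0,0,1.68,0,0,0]]'
python3 -m creep '[[0,0,0,0,0,0],[0,0,0,0,0,0],[0,0,0,0,0,0],[0,0,0,0,0,0],[0,0,0,0,0,0],[0,0,0,0,0,0]]' -1 20
python3 -m creep '[[0,0,-0.3,0,0,0],[0,0,-0.8,0,0,0],[0,0,-1.4,0,0,0],[0,0,-2,0,0,0],[0,0,-2.8,0,0,0],[0,0,-3.6,0,0,0],[0,0,-4.4,0,0,0],[0,0,-5.2,0,0,0],[0,0,-6,0,0,0],[0,0,-6.4,0,0,0],[0,0,-6.4,0,0,0],[0,0,-6.4,0,0,0]]'
python3 - <<'E'
from h import *
go(572.2,-13.7,180,-0.166)
s=snap("side"); crop(s,(170,95,310,215),"t25s",5)
E
```

```text
t: 54.07
eef_pos: [581.9, 225.0, 20.3]
tool_rot: [0.0, 0.688, 0.726, 0.0]
wrist_force: [1.2, 0.1, 0.0]
finger_gap: 0.364
t: 54.57
eef_pos: [581.8, 225.2, 20.5]
tool_rot: [0.0, 0.688, 0.726, 0.0]
wrist_force: [-1.5, -1.1, 2.7]
finger_gap: 0.093
t: 55.57
eef_pos: [581.7, 225.2, 180.8]
tool_rot: [0.0, 0.688, 0.726, 0.001]
wrist_force: [-1.0, -0.6, -1.9]
finger_gap: 0.095
t 55.57 tcp [581.7 225.2 180.8] yaw 0.054 q [-0.72  0.6   0.4   1.69 -0.28  0.91 -0.16] F [-1.  -0.6 -1.9] gap 8.4
row [-9.52, -0.9, 0.03, 0.01, -0.01, 2.1] dist 239.1
```

View pics/t25s.png

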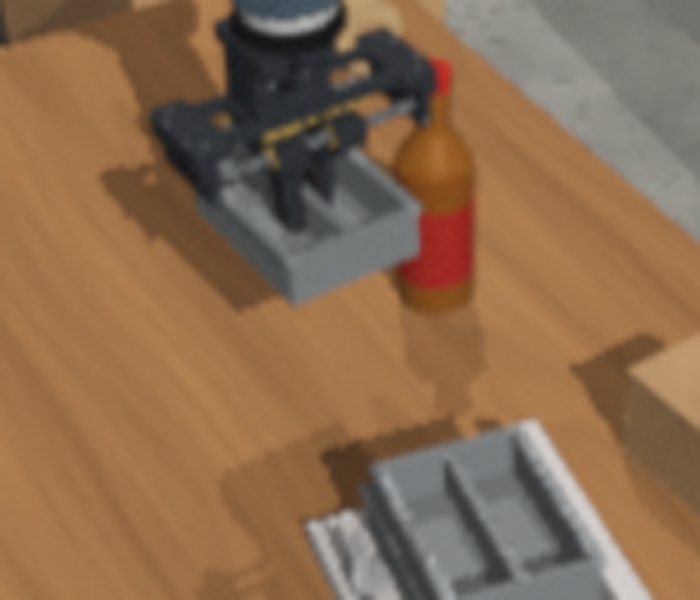

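```bash
python3 -m creep '[[-0.4,0,0,0,0,0.1],[-1,-0.1,0,0,0,0.2],[-2,-0.2,0,0,0,0.4],[-3,-0.3,0,0,0,0.6],[-4,-0.4,0,0,0,0.8],[-5,-0.5,0,0,0,1.1],[-6,-0.6,0,0,0,1.3],[-7,-0.7,0,0,0,1.5],[-8,-0.8,0,0,0,1.7],[-8.8,-0.85,0,0,0,1.9],[-9.3,-0.88,0,0,0,2.05],[-9.5,-0.9,0,0,0,2.1],[-9.5,-0.9,0,0,0,2.1],[-9.5,-0.9,0,0,0,2.1],[-9.5,-0.9,0,0,0,2.1],[-9.5,-0.9,0,0,0,2.1],[-9.5,-0.9,0,0,0,2.1],[-9.5,-0.9,0,0,0,2.1]]'
python3 - <<'E'
from h import *
go(572.2,-13.7,145,-0.165)
E
```

```text
t: 57.12
eef_pos: [572.1, -12.5, 180.2]
tool_rot: [-0.0, 0.763, 0.647, 0.0]
wrist_force: [-0.5, 0.1, -1.3]
finger_gap: 0.091
t 57.12 tcp [572.1 -12.5 180.2] yaw -0.164 q [-0.41  0.53  0.48  1.83 -0.31  0.86  0.05] F [-0.5  0.1 -1.3] gap 8.0
row [-0.05, 0.01, 1.41, -0.0, -0.0, 0.01] dist 35.2
```

```bash
python3 -m creep '[[-0.04,0.01,0.4,0,0,0],[-0.04,0.01,0.8,0,0,0],[-0.04,0.01,1.2,0,0,0],[-0.04,0.01,1.4,0,0,0],[-0.04,0.01,1.4,0,0,0],[-0.04,0.01,1.4,0,0,0],[-0.04,0.01,1.4,0,0,0],[-0.04,0.01,1.4,0,0,0]]'
python3 - <<'E'
from h import *
go(572.2,-13.7,130.4,-0.165)
s=snap("side"); crop(s,(195,105,355,255),"t26s",5)
E
```

```text
t: 57.78
eef_pos: [572.5, -14.4, 145.6]
tool_rot: [0.0, 0.763, 0.646, 0.0]
wrist_force: [1.1, 0.6, -1.3]
finger_gap: 0.088
t 57.78 tcp [572.5 -14.4 145.6] yaw -0.166 q [-0.39  0.58  0.45  1.85 -0.34  0.79  0.08] F [ 1.1  0.6 -1.3] gap 7.7
row [0.02, -0.02, 0.61, 0.01, -0.0, -0.01] dist 15.2
```

View pics/t26s.png

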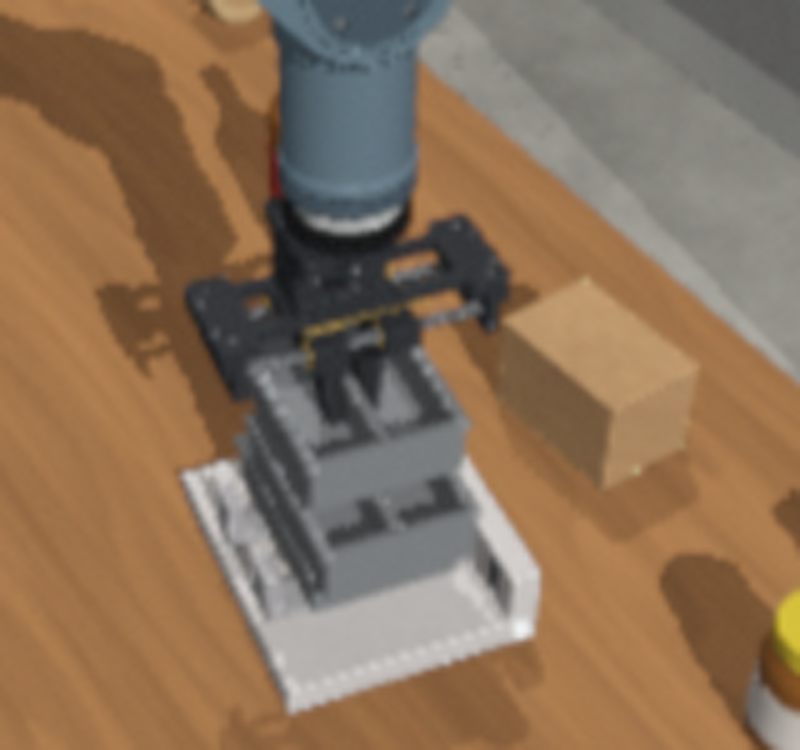

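```bash
python3 -m creep '[[0.02,-0.01,0.2,0,0,0],[0.02,-0.01,0.36,0,0,0],[0.02,-0.01,0.48,0,0,0],[0.02,-0.01,0.54,0,0,0],[0.02,-0.01,0.58,0,0,0],[0.02,-0.01,0.6,0,0,0],[0.02,-0.01,0.61,0,0,0],[0.02,-0.01,0.61,0,0,0]]'
python3 - <<'E'
from h import *
go(572.2,-13.7,130.4,-0.165)
E
```

```text
t: 58.5
eef_pos: [571.7, -13.7, 130.5]
tool_rot: [-0.0, 0.763, 0.646, -0.0]
wrist_force: [-3.5, 0.1, 5.0]
finger_gap: 0.086
t 58.5 tcp [571.7 -13.7 130.5] yaw -0.166 q [-0.38  0.6   0.44  1.86 -0.36  0.76  0.09] F [-3.5  0.1  5. ] gap 7.5
row [0.0, 0.02, 0.0, -0.01, -0.0, -0.01] dist 0.5
```

```bash
python3 -m creep '[[0,0,-0.02,0,0,0],[0,0,-0.02,0,0,0],[0,0,-0.02,0,0,0],[0,0,-0.02,0,0,0],[0,0,-0.02,0,0,0]]' -0.27 20
python3 -m creep '[[0,0,-0.4,0,0,0],[0,0,-0.9,0,0,0],[0,0,-1.6,0,0,0],[0,0,-2.2,0,0,0],[0,0,-2.5,0,0,0],[-1,-0.2,-2.5,0,0,-0.1],[-2,-0.4,-2.5,0,0,-0.3],[-3.2,-0.6,-2.5,0,0,-0.5],[-4.4,-0.8,-2.5,0,0,-0.7],[-5.6,-1,-2.5,0,0,-0.9],[-6.8,-1.2,-2.5,0,0,-1.1],[-8,-1.3,-2.5,0,0,-1.3],[-9.2,-1.4,-2.5,0,0,-1.5],[-10.4,-1.5,-2.5,0,0,-1.7],[-11,-1.6,-2.5,0,0,-1.9],[-11,-1.6,-2.5,0,0,-2.1],[-11,-1.6,-2.5,0,0,-2.1],[-11,-1.6,-2.5,0,0,-2.1]]'
python3 - <<'E'
from h import *
go(462,-416,120,0.087)
c=snap("top","t27"); crop(c,(195,130,315,240),"t27c",6)
s=snap("side","t27s")
print("t1 L",redge(c,(66,94),70),"t2R",redge(c,(-96,-66),110)); 
M=np.mean([prof(c,x,64,96,150,step=1)[1] for x in (-40,-30,-20,-10,10,20,30)],0); print([(64+i,int(m.mean()),int(m[2]-m[0])) for i,m in enumerate(M)])
M=np.mean([prof(c,x,-70,-40,150,step=1)[1] for x in (-40,-30,-20,-10,10,20,30)],0); print([(-70+i,int(m.mean()),int(m[2]-m[0])) for i,m in enumerate(M)])
for k,z in((c,4),(s,4)):
  for q in blobs(k,500): 
    p,a,w=rectpose(k,q,z)
    if p[1]<-300 : print(p.round(1),round(a,3),np.round(w,1),cv2.boundingRect(q))
E
```

```text
t: 58.92
eef_pos: [572.1, -13.8, 130.5]
tool_rot: [0.0, 0.763, 0.646, 0.0]
wrist_force: [-0.3, 0.6, -0.1]
finger_gap: 0.364
t: 60.42
eef_pos: [487.7, -277.0, 193.1]
tool_rot: [-0.0, 0.687, 0.726, 0.0]
wrist_force: [-0.0, 0.7, 0.2]
finger_gap: 0.366
t 60.42 tcp [ 487.7 -277.   193.1] yaw 0.055 q [ 0.08  0.49  0.47  1.85 -0.28  0.87  0.74] F [-0.   0.7  0.2] gap 32.2
row [-5.5, -1.33, 2.92, 0.0, -0.01, -0.31] dist 159.1
t1 L ([86.7], np.float32(3.0), np.float32(-6.9)) t2R ([-80.7], np.float32(-8.6), np.float32(2.4))
[(64, 83, 2), (65, 83, 2), (66, 82, 2), (67, 82, 2), (68, 81, 2), (69, 80, 2), (70, 78, 2), (71, 77, 2), (72, 79, 2), (73, 82, 3), (74, 87, 3), (75, 92, 3), (76, 97, 3), (77, 102, 2), (78, 112, 0), (79, 123, -1), (80, 131, -3), (81, 138, -5), (82, 143, -5), (83, 144, -6), (84, 145, -6), (85, 145, -6), (86, 145, -6), (87, 145, -6), (88, 142, -7), (89, 135, -10), (90, 124, -16), (91, 110, -24), (92, 96, -33), (93, 85, -42), (94, 77, -49), (95, 73, -52)]
[(-70, 63, 2), (-69, 63, 2), (-68, 62, 2), (-67, 61, 2), (-66, 61, 2), (-65, 61, 2), (-64, 62, 2), (-63, 62, 2), (-62, 62, 3), (-61, 62, 3), (-60, 63, 2), (-59, 66, 2), (-58, 70, 2), (-57, 75, 2), (-56, 80, 2), (-55, 83, 2), (-54, 84, 2), (-53, 85, 2), (-52, 84, 2), (-51, 82, 2), (-50, 81, 3), (-49, 81, 3), (-48, 80, 2), (-47, 81, 2), (-46, 81, 2), (-45, 81, 2), (-44, 81, 3), (-43, 81, 3), (-42, 80, 2), (-41, 80, 2)]
[ 844.  -600.7] -0.004 [147.5 208.9] (407, 72, 72, 49)
[ 461.1 -417.2] 0.088 [107.5 136.8] (277, 297, 63, 61)
[ 844.2 -600. ] 0.004 [153.3 206.4] (413, 272, 99, 85)
```

View pics/t27c.png

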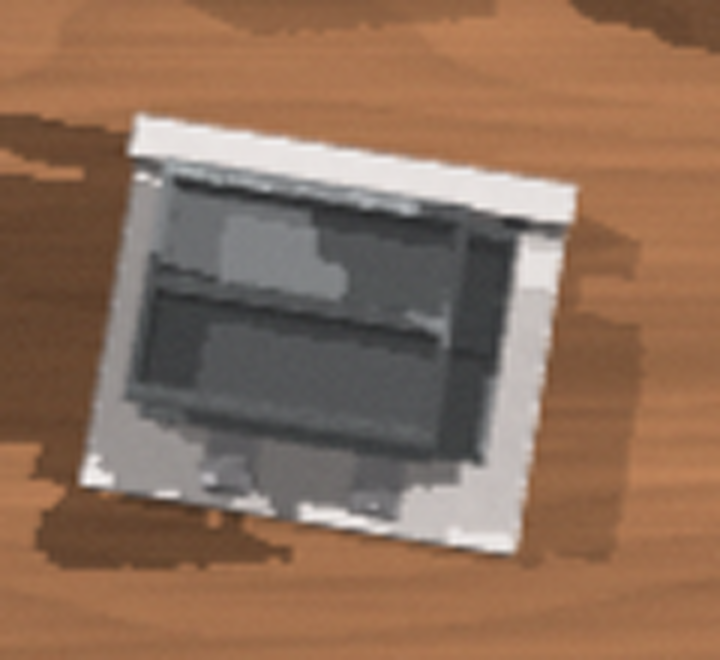

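View pics/t27s.png

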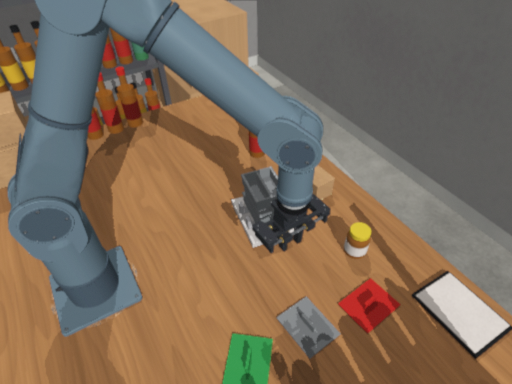

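```bash
python3 -m creep '[[-1,-0.3,0,0,0,-0.1],[-2,-0.6,0.4,0,0,-0.2],[-3,-0.9,0.9,0,0,-0.3],[-4,-1.1,1.5,0,0,-0.31],[-5,-1.3,2.1,0,0,-0.31],[-5.45,-1.35,2.7,0,0,-0.31],[-5.45,-1.35,2.9,0,0,-0.31],[-5.45,-1.35,2.9,0,0,-0.31],[-5.45,-1.35,2.9,0,0,-0.31],[-5.45,-1.35,2.9,0,0,-0.31],[-5.45,-1.35,2.9,0,0,-0.31]]'
python3 - <<'E'
from h import *
go(461.6,-416.7,60,0.087)
s=snap("side"); crop(s,(245,225,385,375),"t28s",4)
E
```

```text
t: 61.43
eef_pos: [462.0, -415.2, 121.4]
tool_rot: [0.001, 0.675, 0.738, 0.0]
wrist_force: [0.3, -0.3, 0.7]
finger_gap: 0.366
t 61.43 tcp [ 462.  -415.2  121.4] yaw 0.089 q [ 0.37  0.68  0.41  1.73 -0.36  0.81  1.04] F [ 0.3 -0.3  0.7] gap 32.2
row [-0.06, -0.03, 2.46, 0.01, 0.0, 0.01] dist 61.5
```

View pics/t28s.png

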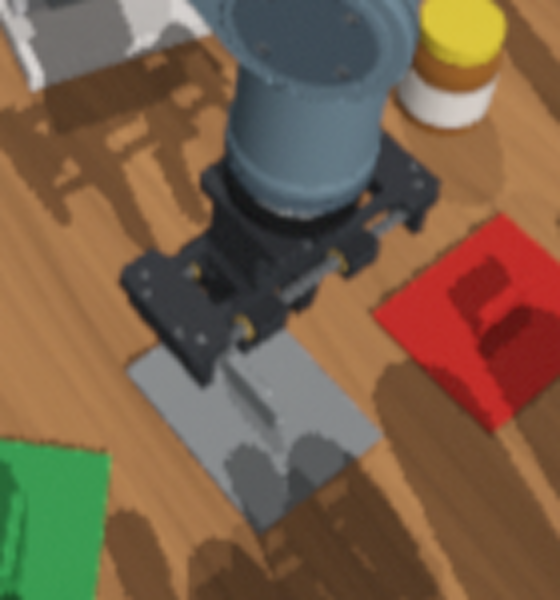

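```bash
python3 -m creep '[[-0.04,-0.02,0.6,0,0,0],[-0.04,-0.02,1.2,0,0,0],[-0.04,-0.02,1.8,0,0,0],[-0.04,-0.02,2.4,0,0,0],[-0.04,-0.02,3,0,0,0],[-0.04,-0.02,3.5,0,0,0],[-0.04,-0.02,3.5,0,0,0],[-0.04,-0.02,3.5,0,0,0],[-0.04,-0.02,3.5,0,0,0]]'
python3 - <<'E'
from h import *
go(461.6,-416.7,19.5,0.087)
s=snap("side"); crop(s,(245,225,385,375),"t29s",4)
E
```

```text
t: 62.23
eef_pos: [460.7, -417.8, 33.5]
tool_rot: [0.0, 0.676, 0.737, -0.0]
wrist_force: [0.7, 0.2, 0.1]
finger_gap: 0.363
t 62.23 tcp [ 460.7 -417.8   33.5] yaw 0.086 q [ 0.42  0.81  0.35  1.74 -0.42  0.66  1.09] F [0.7 0.2 0.1] gap 31.9
row [0.04, 0.04, 0.56, 0.01, 0.01, -0.01] dist 14.1
```

View pics/t29s.png

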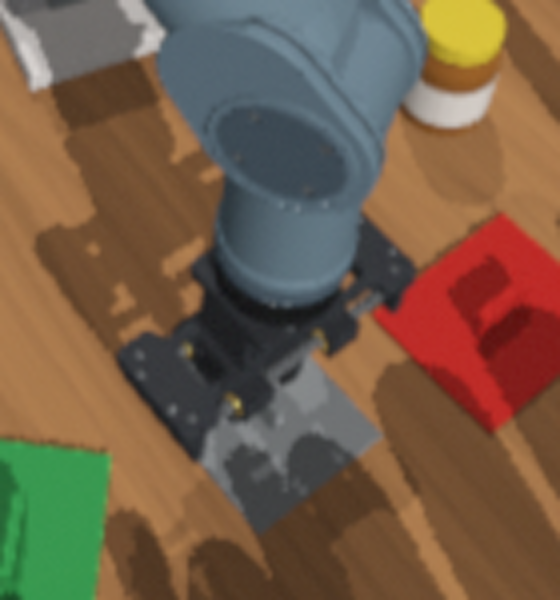

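```bash
python3 -m creep '[[0.04,0.03,0.25,0,0,0],[0.04,0.03,0.45,0,0,0],[0.04,0.03,0.55,0,0,0],[0.04,0.03,0.55,0,0,0],[0.04,0.03,0.55,0,0,0],[0.04,0.03,0.55,0,0,0]]'
python3 -m creep '[[0,0,0,0,0,0],[0,0,0,0,0,0],[0,0,0,0,0,0],[0,0,0,0,0,0],[0,0,0,0,0,0],[0,0,0,0,0,0]]' -1 20
python3 -m creep '[[0,0,-0.3,0,0,0],[0,0,-0.8,0,0,0],[0,0,-1.4,0,0,0],[0,0,-2.2,0,0,0],[0,0,-3,0,0,0],[0,0,-4,0,0,0],[0,0,-5,0,0,0],[0,0,-6,0,0,0],[0,0,-7,0,0,0],[0,0,-7.5,0,0,0],[0,0,-7.5,0,0,0],[0,0,-7.5,0,0,0]]'
python3 - <<'E'
from h import *
go(572.2,-13.7,205,-0.165)
s=snap("side"); crop(s,(225,165,385,315),"t30s",4)
c=snap("top","t30")
E
```

```text
t: 62.78
eef_pos: [461.1, -416.4, 19.3]
tool_rot: [0.0, 0.676, 0.737, -0.0]
wrist_force: [-0.4, 0.1, -0.9]
finger_gap: 0.364
t: 63.28
eef_pos: [461.1, -416.3, 19.3]
tool_rot: [0.0, 0.676, 0.737, 0.0]
wrist_force: [-0.4, 0.8, 0.2]
finger_gap: 0.087
t: 64.28
eef_pos: [461.2, -416.2, 207.3]
tool_rot: [0.001, 0.676, 0.737, 0.0]
wrist_force: [-0.2, 0.3, -1.2]
finger_gap: 0.089
t 64.28 tcp [ 461.2 -416.2  207.3] yaw 0.087 q [ 0.33  0.57  0.47  1.68 -0.3   0.96  1.  ] F [-0.2  0.3 -1.2] gap 7.8
row [15.65, 5.82, 0.09, 0.01, 0.0, 2.4] dist 417.5
```

View pics/t30s.png

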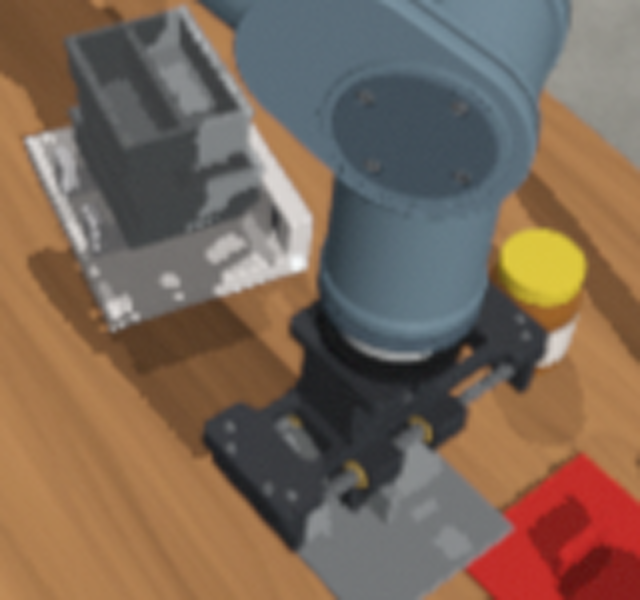

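```bash
python3 -m creep '[[0.4,0.1,0,0,0,0.1],[1,0.4,0,0,0,0.2],[2,0.7,0,0,0,0.3],[3,1.1,0,0,0,0.4],[4.1,1.5,0,0,0,0.6],[5.2,1.9,0,0,0,0.8],[6.3,2.3,0,0,0,0.9],[7.4,2.7,0,0,0,1.1],[8.5,3.1,0,0,0,1.3],[9.6,3.5,0,0,0,1.5],[10.7,4,0,0,0,1.7],[11.8,4.4,0,0,0,1.8],[12.8,4.8,0,0,0,2],[13.7,5.1,0,0,0,2.1],[14.5,5.4,0,0,0,2.2],[15.1,5.6,0,0,0,2.3],[15.5,5.75,0,0,0,2.4],[15.65,5.82,0,0,0,2.4],[15.65,5.82,0,0,0,2.4],[15.65,5.82,0,0,0,2.4]]'
python3 -m creep '[[0,0,0,0,0,0],[0,0,0,0,0,0],[0,0,0,0,0,0],[0,0,0,0,0,0]]'
python3 - <<'E'
from h import *
go(572.2,-13.7,182,-0.165)
s=snap("side"); crop(s,(195,95,355,245),"t31s",4)
E
```

```text
t: 66.05
eef_pos: [571.5, -14.3, 206.1]
tool_rot: [-0.0, 0.763, 0.646, -0.001]
wrist_force: [0.1, -0.6, -0.9]
finger_gap: 0.086
t: 66.38
eef_pos: [572.1, -14.4, 206.8]
tool_rot: [0.0, 0.763, 0.646, 0.0]
wrist_force: [0.2, 0.2, -2.2]
finger_gap: 0.093
t 66.38 tcp [572.1 -14.4 206.8] yaw -0.166 q [-0.42  0.49  0.49  1.81 -0.29  0.91  0.03] F [ 0.2  0.2 -2.2] gap 8.2
row [0.03, 0.0, 0.99, 0.0, 0.0, -0.01] dist 24.8
```

View pics/t31s.png

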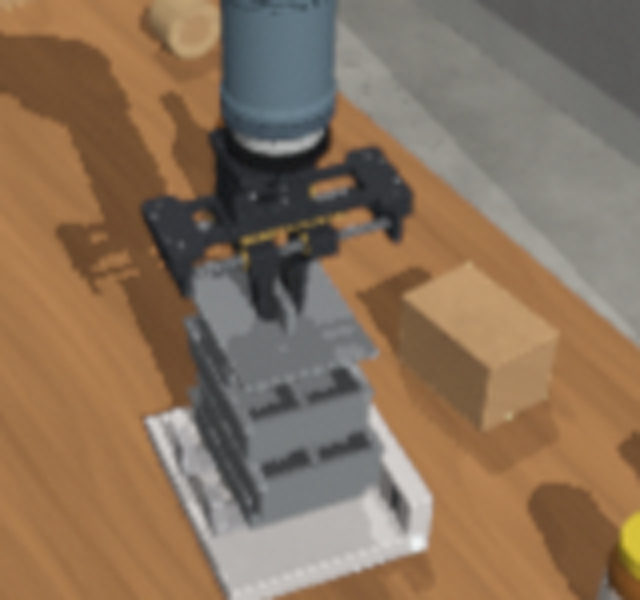

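```bash
python3 -m creep '[[0.02,0,0.3,0,0,0],[0.02,0,0.6,0,0,0],[0.02,0,0.9,0,0,0],[0.02,0,1.15,0,0,0],[0.02,0,1.3,0,0,0],[0.02,0,1.3,0,0,0],[0.02,0,1.3,0,0,0],[0.02,0,1.3,0,0,0],[0.02,0,1.3,0,0,0]]'
python3 - <<'E'
from h import *
go(572.2,-13.7,169.4,-0.165)
E
```

```text
t: 67.18
eef_pos: [572.6, -13.5, 174.6]
tool_rot: [0.0, 0.763, 0.647, 0.0]
wrist_force: [0.2, 0.2, -0.4]
finger_gap: 0.093
t 67.18 tcp [572.6 -13.5 174.6] yaw -0.165 q [-0.4   0.54  0.47  1.83 -0.31  0.85  0.05] F [ 0.2  0.2 -0.4] gap 8.2
row [-0.01, -0.01, 0.21, 0.01, -0.0, 0.0] dist 5.2
```

```bash
python3 -m creep '[[-0.01,-0.01,0.06,0,0,0],[-0.01,-0.01,0.12,0,0,0],[-0.01,-0.01,0.16,0,0,0],[-0.01,-0.01,0.19,0,0,0],[-0.01,-0.01,0.21,0,0,0],[-0.01,-0.01,0.21,0,0,0],[-0.01,-0.01,0.21,0,0,0]]'
python3 - <<'E'
from h import *
go(572.2,-13.7,169.4,-0.165)
s=snap("side"); crop(s,(195,95,355,245),"t32s",4)
E
```

```text
t: 67.77
eef_pos: [572.0, -13.6, 169.3]
tool_rot: [-0.0, 0.763, 0.647, 0.0]
wrist_force: [-1.8, 0.9, 3.9]
finger_gap: 0.086
t 67.77 tcp [572.  -13.6 169.3] yaw -0.165 q [-0.4   0.54  0.47  1.84 -0.32  0.84  0.06] F [-1.8  0.9  3.9] gap 7.6
row [-0.0, 0.01, -0.01, -0.0, -0.0, 0.0] dist 0.3
```

View pics/t32s.png

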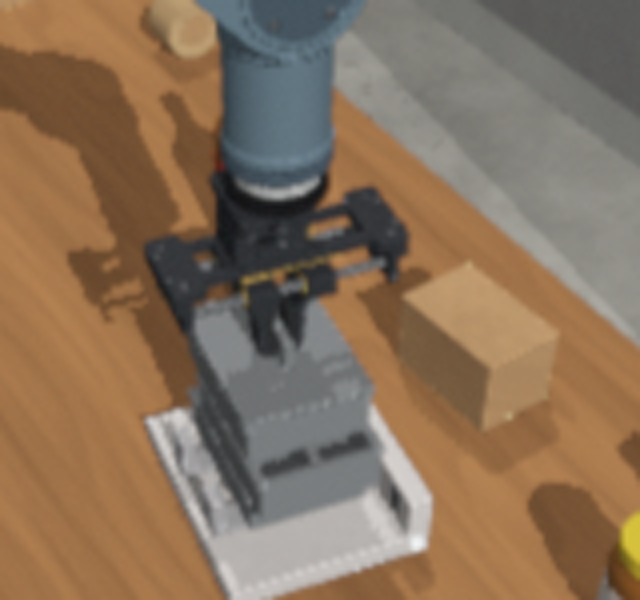

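Contact (Fz ≈ +4 N). Release, rise, retreat sideways and look.

```bash
python3 -m creep '[[0,0,-0.02,0,0,0],[0,0,-0.02,0,0,0],[0,0,-0.02,0,0,0],[0,0,-0.02,0,0,0],[0,0,-0.02,0,0,0],[0,0,-0.02,0,0,0]]' -0.27 20
python3 -m creep '[[0,0,-0.3,0,0,0],[0,0,-0.8,0,0,0],[0,0,-1.5,0,0,0],[0,0,-2.2,0,0,0],[0,0,-2.8,0,0,0],[1,-0.5,-3,0,0,0],[2,-1.2,-3,0,0,0],[3.2,-2,-3,0,0,0],[4.5,-2.6,-3,0,0,0],[5.8,-3,-3,0,0,0],[7,-3,-3,0,0,0],[8.2,-3,-3,0,0,0],[9.4,-3,-3,0,0,0],[10,-3,-3,0,0,0],[10,-3,-3,0,0,0],[10,-3,-3,0,0,0]]'
python3 - <<'E'
from h import *
c=snap("top","t33"); crop(c,(195,130,315,240),"t33c",6)
s=snap("side","t33s"); crop(s,(200,140,330,260),"t33d",6)
for nm,rng in(("L",(66,96)),("R",(-72,-40))):
    M=np.mean([prof(c,x,*rng,156,step=1)[1] for x in(-42,-35,-28,-20,20,28,35,42)],0); v=np.arange(*rng,1)
    print(nm,[(int(a),int(m.mean()),int(round(m[2]-m[0]))) for a,m in zip(v,M)])
print(manip.get_state()["eef_pos"])
E
```

```text
t: 68.32
eef_pos: [572.0, -13.6, 169.4]
tool_rot: [0.0, 0.763, 0.647, -0.0]
wrist_force: [-0.0, -0.8, 0.1]
finger_gap: 0.364
t: 69.65
eef_pos: [539.1, 244.8, 244.9]
tool_rot: [0.0, 0.763, 0.647, -0.0]
wrist_force: [0.6, -1.2, 0.1]
finger_gap: 0.368
L [(66, 129, 4), (67, 129, 4), (68, 129, 4), (69, 129, 4), (70, 129, 5), (71, 129, 5), (72, 129, 5), (73, 129, 5), (74, 130, 4), (75, 128, 4), (76, 125, 3), (77, 124, 2), (78, 129, -1), (79, 134, -3), (80, 139, -5), (81, 143, -6), (82, 146, -6), (83, 149, -7), (84, 152, -7), (85, 154, -7), (86, 154, -7), (87, 153, -8), (88, 145, -10), (89, 133, -15), (90, 117, -22), (91, 101, -31), (92, 87, -40), (93, 78, -47), (94, 74, -52), (95, 73, -53)]
R [(-72, 70, 2), (-71, 68, 2), (-70, 68, 2), (-69, 69, 2), (-68, 69, 2), (-67, 69, 3), (-66, 69, 3), (-65, 70, 3), (-64, 70, 3), (-63, 70, 2), (-62, 70, 2), (-61, 73, 3), (-60, 82, 3), (-59, 95, 3), (-58, 108, 4), (-57, 118, 4), (-56, 124, 4), (-55, 127, 4), (-54, 128, 4), (-53, 128, 4), (-52, 128, 4), (-51, 128, 4), (-50, 128, 5), (-49, 128, 4), (-48, 128, 4), (-47, 127, 4), (-46, 127, 4), (-45, 128, 4), (-44, 128, 4), (-43, 128, 4), (-42, 128, 4), (-41, 128, 4)]
[539.26609945 242.88736877 244.85722611]
```

View pics/t33c.png

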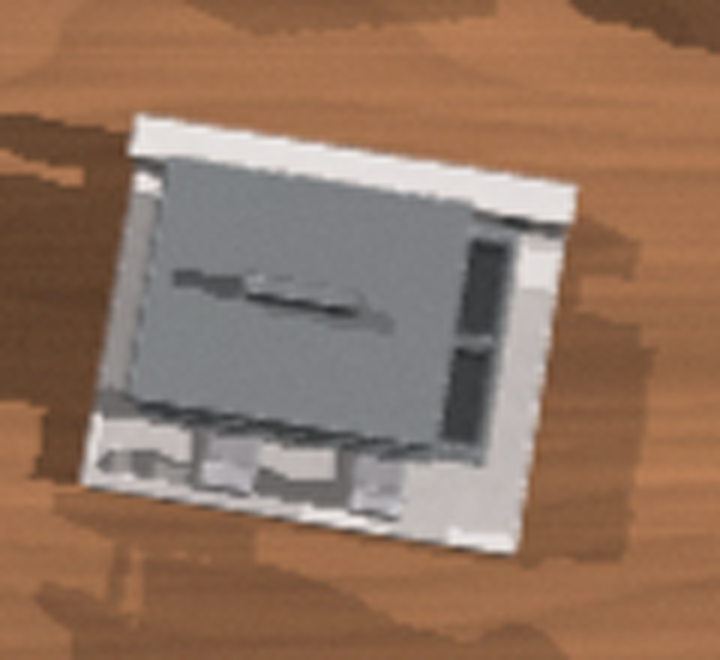

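View pics/t33d.png

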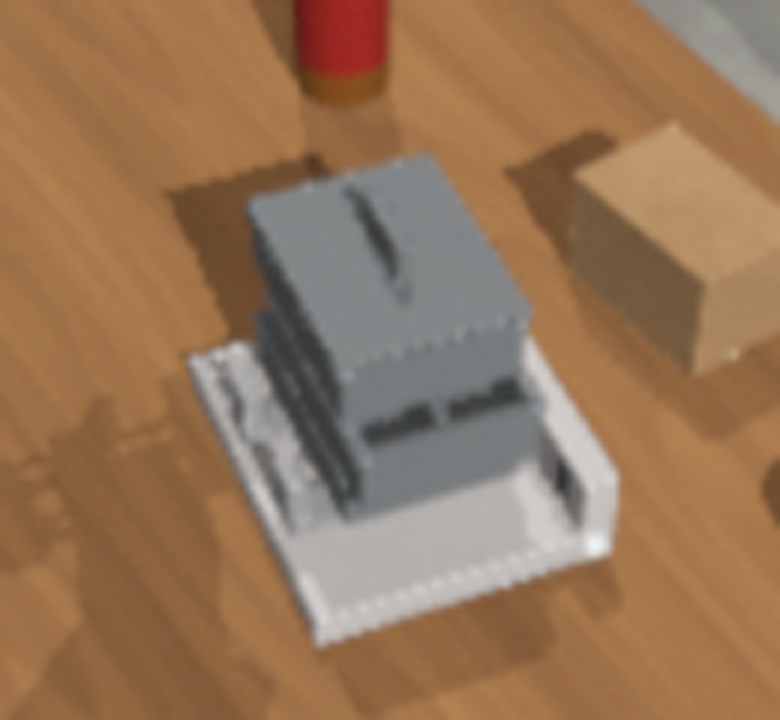

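View pics/t33.png

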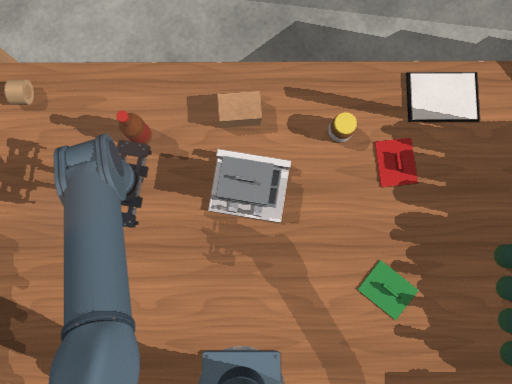

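```bash
python3 -m creep '[[0,0,0,0,0,0],[0,0,0,0,0,0],[0,0,0,0,0,0],[0,0,0,0,0,0],[0,0,0,0,0,0],[0,0,0,0,0,0]]'
python3 - <<'E'
from h import *
s=snap("side"); 
print(manip.finish_job())
E
```

```text
t: 70.25
eef_pos: [539.0, 245.2, 244.5]
tool_rot: [0.0, 0.763, 0.646, -0.0]
wrist_force: [-0.2, -0.2, -0.4]
finger_gap: 0.365
the job is handed in; nothing more can be done
None
```

I proved both bracket arms, stacked the three trays in the zig-zag and laid the grey lid on the top tray. The job was handed in at about t = 70 s.

- **Bracket arms:** The left arm and then the right was drawn out about 8.2 mm. The wrist force read about 11–13 N along the pull and was held about 3.8 s. Each arm was then brought back to within a fraction of a millimetre of home before release. During the pulls the wrist also read stray vertical force, up to 11 N while pulling and about 14 N as the right arm came home. That was grip side-load, not pull.
- **Tray positions:** Edge measurements from the top camera, taken from the stand's middle, put the bottom tray 11.7–11.9 mm left, the next 12.1 mm right and the top one about 11.8 mm left. Yaw matched the stand to about 0.003 rad. These readings are good to roughly 0.5–1 mm.
- **Corrections:** I re-gripped and shifted the bottom tray by 2.6 mm and the second tray by about 1.7 mm after checking them. The third tray had been knocked aside by about 3 cm, so I measured it again before picking it up.
- **Lid:** It lies flat and square. Its left-right position measured 10.6 mm left, about 1.2 mm off the top tray's centre, and I left it there.
- **Other things:** In the last pictures the bottle, jar and carton look where they were at the start, and I saw no sign of contact. The gripper was clear in free air.

The stand's position by camera and by touching the tabs disagreed by about 1 mm along x. I used the tab value.

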